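Find the tube that each push cap fits and close it

TASK

Two of the three open sample tubes in the rack are to be closed with the two white push caps lying on the worktop. The caps look alike outside but each fits only one tube size, so find out by trial which tube each cap goes on and push it fully home there; the third tube stays open. Leave the other things on the bench where they stand.

Things in the scene. Friction and masses are not known exactly. Their poses are not given: they have to be found in the camera images.
- mouth_0 (a point): centre of the mouth, in the rim plane 100 mm above the worktop, of the tube in place 0 of the grey rack. Three open white tubes stand fixed and upright in a row along the rack's y, 80 mm apart; outside diameters 29, 34 and 39 mm, wall 2.5 mm, in an order that is not told and changes. Frame: the rack's, z up
- mouth_1 (a point): the same for the tube in place 1, the middle of the rack. The rack is fixed; its footprint is 80 mm (x) by 256 mm (y, along the row), its deck 64 mm above the worktop
- mouth_2 (a point): the same for the tube in place 2 of the rack
- cap_0_center (a point): centre, half-way up, of a white push cap lying mouth down on the worktop; outside 46 mm diameter, 30 mm high, about 35 g, both caps alike; z along its axis, up. A skirt and a central plug inside, 18 mm deep, leave a ring groove with 1.5 mm of play all round for the wall of one tube size only; which size is not told
- cap_1_center (a point): the same for the other cap, which fits another of the three tubes. On a wrong tube a cap stops rigidly on the rim, its centre 12 to 15 mm above the mouth point, and pushing does not help
- cap_0: the cap of cap_0_center; origin at the centre of its mouth (underside). On its own tube a cap drops on freely until its centre is 4 to 8 mm above the mouth point; there it meets a sprung sealing ring, which gives way under a push of about 8 to 16 N in all, and drags on the rest of the way
- cap_1: the cap of cap_1_center; origin at the centre of its mouth. A cap is home when the inside of its top stands on the rim, its centre 3 mm below the mouth point; the sealing ring holds it there
- vial_near: small glass vial with a white cap, 27 mm across, 61 mm high; bystander; origin at the centre of its underside
- vial_far: small glass vial with a white cap, 27 mm across, 61 mm high; bystander; origin at the centre of its underside
- beaker: clear beaker, 100 mm across, 125 mm high; bystander; origin at the centre of its underside
- flask: conical flask, 100 mm across, 146 mm high; bystander; origin at the centre of its underside
- timer: small white bench timer lying flat, 66 x 66 x 20 mm; bystander; origin at the centre of its underside
- reagent: white plastic bottle with white cap, 60 mm across, 108 mm high; bystander; origin at the centre of its underside
There are look-alikes about, which are no part of the job. What is shaped like the cap_1 but blue is not meant. Leave any yellow look-alike of the cap_0 alone.

How it is judged:
At the end, for the whole second after the job is handed in: Both caps sit upright and at rest on tubes, each fully home: centre of the cap no more than 0.5 mm above the mouth point (3 mm below it when quite home) and within 5 mm of the tube's axis, tilt under 0.08 rad. A cap reaches that height only on its own tube (((z of cap_0_center in the frame of mouth_0 between -0.008 and 0.0005 m and horizontal distance between cap_0_center and mouth_0 below 0.005 m) or (z of cap_0_center in the frame of mouth_1 between -0.008 and 0.0005 m and horizontal distance between cap_0_center and mouth_1 below 0.005 m) or (z of cap_0_center in the frame of mouth_2 between -0.008 and 0.0005 m and horizontal distance between cap_0_center and mouth_2 below 0.005 m)) and angle between each of cap_0_center, cap_1_center's own z axis and vertical below 0.08 rad and linear speed of each of cap_0, cap_1 below 0.02 m/s and ((z of cap_1_center in the frame of mouth_0 between -0.008 and 0.0005 m and horizontal distance between cap_1_center and mouth_0 below 0.005 m) or (z of cap_1_center in the frame of mouth_1 between -0.008 and 0.0005 m and horizontal distance between cap_1_center and mouth_1 below 0.005 m) or (z of cap_1_center in the frame of mouth_2 between -0.008 and 0.0005 m and horizontal distance between cap_1_center and mouth_2 below 0.005 m))); the robot touches nothing.
It fails at once if a bystander is pushed more than 40 mm from where it stood (distance of any of vial_near, vial_far, flask, reagent from where it was at the start of the episode above 0.04 m).
It fails at once if a bystander that stands upright is knocked over (angle between any of vial_near, vial_far, flask, reagent's own z axis and vertical above 0.7 rad).
It also fails if it takes over 72 s, if anything falls off the work surface, if the arm or the gripper's body presses on something with over 40 N, if the wrist force passes 120 N, or if a joint passes its speed limit or range.

ROBOT

A 6-joint arm with a two-finger parallel gripper is mounted at the origin on a cart in front of the work surface, level with it; the furniture and walls round the work are solid. World frame = base frame: x ahead of the robot, y to its left, z up, the work surface at z = 0. Lengths are in m, angles in rad, forces in N, time in s.
With the tool pointing down it reaches from about 0.275 to 1 m from the base axis. Payload 8.4 kg.
Tool frame: the origin (TCP) lies between the finger pads; the fingertips stand 11 mm ahead of it and the grasp point (between the pads) lies 8 mm behind it; z points along the fingers, y is the direction in which the jaws open and shut (so a half turn about z gives the same grasp; the last joint's range is limited). The gripper opens to 85 mm and grips with 20 to 120 N. Pads are 22 mm wide; open, the fingers measure 114 mm over their backs; the gripper's body (76 mm by 85 mm) begins 54 mm behind the grasp point. The pads swing forward as they close: fully open they stand 13 mm farther back than shut.
Start: joints at [1.241, 0.353, 1.633, -0, 1.155, -0.002], TCP at [0.201, 0.592, 0.216] pointing down, gripper open.
Joint ranges: [-2.63, 2.63], [-0.92, 2.1], [0.06, 2.66], [-1.3, 4.44], [0, 2.69], [-3.02, 3.02]. Speed limits (rad/s): [2.22, 2.22, 2.79, 3.14, 3.14, 3.14].

INTERFACE

Orientations are given as a 3x3 rotation matrix whose columns are the frame's x, y, z axes.
In Python, from rig import arm gives the robot as it stands. The module is installed in compiled form; this text tells all that it offers.
- The arm moves only by the tool send_rows, never from a script. Its argument "deltas" is a list of rows, each a list of 7 numbers: the opening, from 0 (shut) to 1 (fully open), then the shift along the world's x, y, z in cm, then the turn, a rotation vector about the world's x, y, z in rad. In form: [[claw, tx, ty, tz, ax, ay, az], ...]. A call has exactly 8 rows; each row shifts and turns the commanded pose from where the row before left it; what a row does not reach is not made up. A row lasts 1/8 s, in which the tool goes at most 62.5 mm and 10.7 degrees, less where a joint would pass 70% of its speed; a pose out of reach is approached as far as the arm can. A call with a gripper value outside its range is refused whole. The fingers move at their own pace and stop on an object; the grip force is fixed at half the most. Time passes only in rows, so rows that do not move let the fingers close, or fill a call up. It gives the time, the measured TCP pose, the force and the opening at its end, in the units of the state.
- arm.observe(): the state, without advancing time (a new reading comes with each control period).
- arm.read_camera(name): name is "scene" or "side" or "wrist"; returns a dict with "pixels" (480x640x3 uint8, blue, green, red), "fx", "fy", "cx", "cy" (pixels), "k1" (the pictures are not rectified: a ray, as slopes to the right and down, at radius r is drawn at 1 + k1 r^2 times it, then the intrinsics apply), "world_to_cam" (4x4, takes a point from world to camera coordinates); the wrist camera has in their place "mount" (4x4, takes a point from camera to tool coordinates, whose origin is the TCP and whose axes are the flange's). Camera axes: x right, y down, z forward; pixel columns grow to the right and rows downward; lengths in m; the calibration is good to about 2 mm. A picture is of the moment at which its call begins: read the wrist's pose just before it. There is no depth.
- arm.job_done(): hands the job in, once; it reports no verdict.
The state is a dict: "time": time; "q": joint angles; "dq": joint speeds; "effort": joint torques, N m; "eef_pos": TCP position; "tool_rot": TCP orientation; "contact_force": force on the tool from outside, world axes, zero at the start; "ft_torque": the same for the moment, N m; "grip_width": finger opening in m.
Only numpy, scipy, OpenCV 4.12 (cv2) and the standard library are available. Lean on these libraries where they do the work, as an engineer would, in place of code of your own. Each camera call takes 0.05 s, during which the arm holds its last target.

## Working session

There is one attempt and no reset: what is moved stays moved. The work goes in short steps, Python scripts to look and compute and a tool call to move; the robot and the scene stay as the last step left them, time stands still between calls to the robot, and variables do not carry over. Pictures are saved under pics/ and viewed, and the job is handed in when it is done.

Besides the shell and the picture viewer there is one more tool, called after "Call:" by a JSON object that holds its "api" and its "payload", one argument or row to a line. send_rows: Moves the arm, as the interface text tells. Its arguments: {"type":"object","properties":{"deltas":{"type":"array","items":{"type":"array","items":{"type":"number"}}}},"required":["deltas"]}

```bash
mkdir -p pics
cat > h.py <<'E'
import numpy as np, cv2
from rig import arm
def grab(n,save=None):
    s=arm.observe(); c=arm.read_camera(n)
    if n=="wrist":
        T=np.eye(4); T[:3,:3]=np.array(s["tool_rot"]).reshape(3,3); T[:3,3]=s["eef_pos"]
        c["c2w"]=T@np.array(c["mount"])
    else: c["c2w"]=np.linalg.inv(np.array(c["world_to_cam"]))
    if save: cv2.imwrite("pics/"+save,c["pixels"])
    return c
def ray(c,u,v):
    K=np.array([[c["fx"],0,c["cx"]],[0,c["fy"],c["cy"]],[0,0,1.]])
    p=cv2.undistortPoints(np.array([[[u,v]]],float),K,np.array([c["k1"],0,0,0,0.]))[0,0]
    # k1 model: x_d = x_u(1+k1 r_u^2)
    d=c["c2w"][:3,:3]@np.array([p[0],p[1],1]); return c["c2w"][:3,3],d/np.linalg.norm(d)
def onz(c,u,v,z):
    o,d=ray(c,u,v); return o+d*(z-o[2])/d[2]
def proj(c,P):
    K=np.array([[c["fx"],0,c["cx"]],[0,c["fy"],c["cy"]],[0,0,1.]])
    M=np.linalg.inv(c["c2w"]); 
    return cv2.projectPoints(np.array([P],float),cv2.Rodrigues(M[:3,:3])[0],M[:3,3],K,np.array([c["k1"],0,0,0,0.]))[0].ravel()
def twov(c1,a,c2,b):
    o1,d1=ray(c1,*a);o2,d2=ray(c2,*b)
    A=np.array([d1,-d2]).T; t=np.linalg.lstsq(A,o2-o1,rcond=None)[0]
    p,q=o1+t[0]*d1,o2+t[1]*d2; return (p+q)/2,np.linalg.norm(p-q)
E
python3 - <<'E'
from h import *
s=arm.observe();print(s)
for n in("scene","side","wrist"):
    c=grab(n,n+"0.png");print(n,c["fx"],c["k1"],c["c2w"].round(3).tolist())
E
```

```text
{'time': 0.0, 'q': array([ 1.24060209e+00,  3.53694662e-01,  1.63415555e+00, -4.99087744e-06,
        1.15518194e+00, -2.46290914e-03]), 'dq': array([ 0.00047943, -0.00090922,  0.00055445, -0.00025839, -0.00013014,
        0.00133352]), 'effort': array([ 9.44325948e-04, -6.05258060e+01, -3.42058825e+01,  2.13591698e-04,
        9.44887928e-03, -2.50203340e-05]), 'eef_pos': array([0.20105901, 0.59124063, 0.21502348]), 'tool_rot': array([[-9.46775705e-01,  3.21893696e-01, -4.62403975e-04],
       [ 3.21894028e-01,  9.46774723e-01, -1.36321442e-03],
       [-1.01773148e-06, -1.43950337e-03, -9.99998964e-01]]), 'contact_force': array([-0.62123827,  0.3600673 , -0.03213559]), 'ft_torque': array([-0.04104171, -0.02157977, -0.00463717]), 'grip_width': 0.08550697161149898}
scene 566.8876665627613 0.025733647678716616 [[0.601, -0.562, 0.568, -0.216], [-0.799, -0.414, 0.437, -0.615], [-0.01, -0.717, -0.697, 1.052], [0.0, 0.0, 0.0, 1.0]]
side 507.5025359259933 -0.051393114846355226 [[-0.988, -0.081, 0.131, 0.401], [-0.153, 0.408, -0.9, 1.132], [0.02, -0.909, -0.415, 0.615], [0.0, 0.0, 0.0, 1.0]]
wrist 402.64369389108555 -0.006795587357173846 [[0.322, 0.9, 0.293, 0.127], [0.947, -0.306, -0.1, 0.617], [-0.001, 0.309, -0.951, 0.373], [0.0, 0.0, 0.0, 1.0]]
```

View pics/scene0.png

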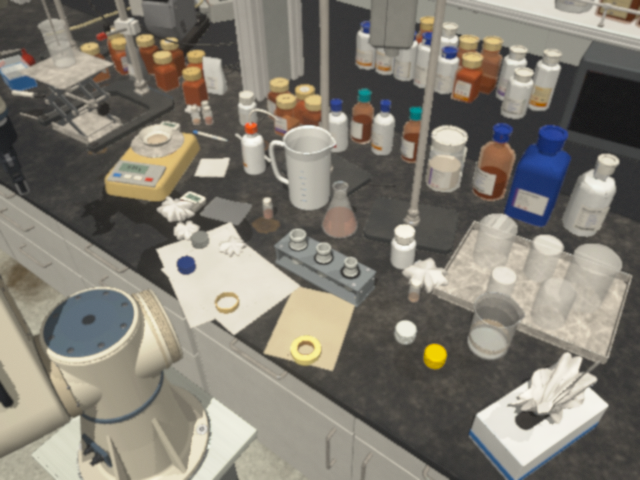

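View pics/side0.png

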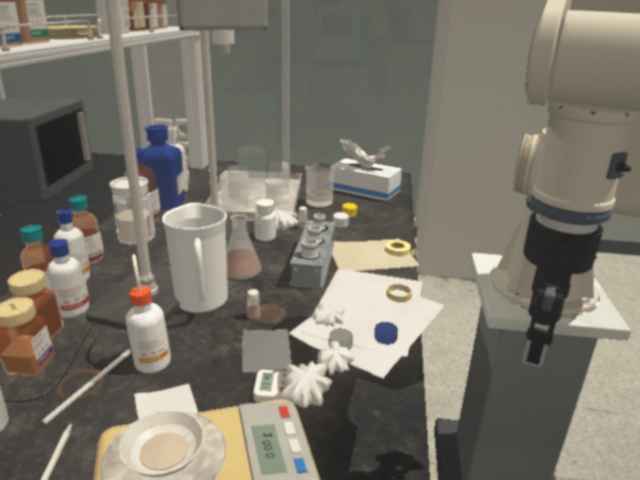

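View pics/wrist0.png

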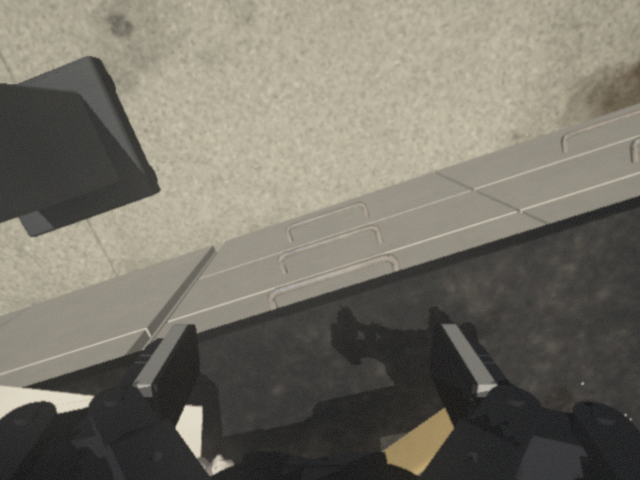

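Run:
```python
import cv2,numpy as np
a=cv2.imread("pics/scene0.png");b=cv2.imread("pics/side0.png")
x=cv2.resize(a[210:310,150:270],(400,333),interpolation=cv2.INTER_CUBIC);y=cv2.resize(b[300:400,250:370],(400,333),interpolation=cv2.INTER_CUBIC)
z=cv2.resize(a[290:380,360:480],(400,300),interpolation=cv2.INTER_CUBIC);w=cv2.resize(b[190:280,290:410],(400,300)[::1],interpolation=cv2.INTER_CUBIC)
o=np.zeros((600,800,3),np.uint8);o[:300,:400]=x[:300];o[:300,400:]=y[:300];o[300:,:400]=z;o[300:,400:]=w
cv2.imwrite("pics/crop0.png",o)
```

```text
(no output)
```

View pics/crop0.png

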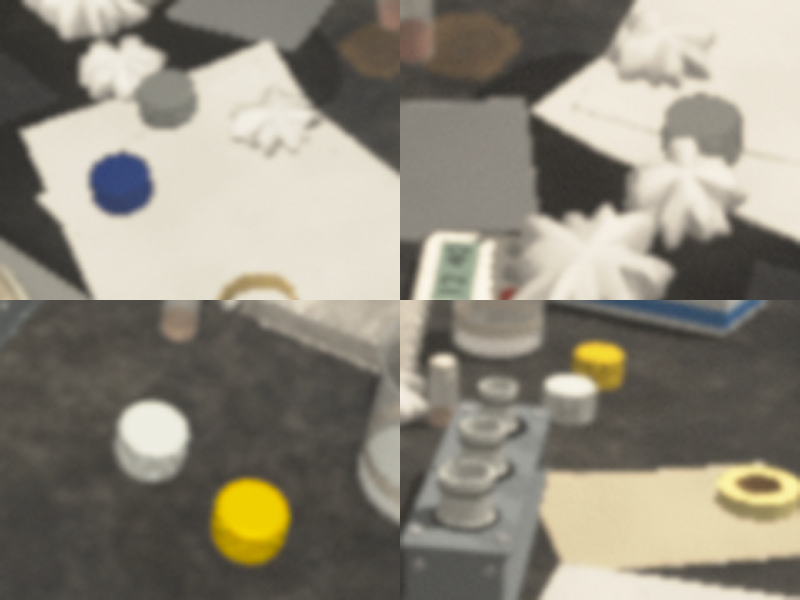

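Run:
```python
from h import *
a=grab("scene");b=grab("side")
f=lambda n,p: print(n,np.array(p).round(4))
f("cap top",onz(a,405,328,.03)); f("side",onz(b,341,216,.03))
f("yellow",onz(a,434,352,.03))
f("blue",onz(a,186,263,.03));f("blue s",onz(b,386,330,.03))
f("grey",onz(a,200,238,.03));f("grey s",onz(b,341,335,.03))
f("grey edges",onz(a,191,238,.03)-onz(a,209.5,238,.03));f("blue edges",onz(a,177,263,.03)-onz(a,196,263,.03))
for n,u,v in(("t0",297,235),("t1",323,249),("t2",350,263)): f(n,onz(a,u,v,.1))
for n,u,v in(("t0",311,240),("t1",314,228),("t2",320,217)): f(n+"s",onz(b,u,v,.1))
for n,p in(("grey",(200,238)),("cap",(405,328)),("blue",(186,263)),("tissue",(187,229)),("paper",(215,290)),("paper",(212,250))):print(n,a["pixels"][p[1],p[0]])
for n,z,u,v in(("vialA",0.061,267,201),("flask",.146,341,185),("reagent",.108,404,230),("beaker",.125,498,305),("vialB",.061,415,282),("mugtop",.15,310,135)): f(n,onz(a,u,v,z))
```

```text
cap top [ 0.5212 -0.2777  0.03  ]
side [ 0.5205 -0.2693  0.03  ]
yellow [ 0.5025 -0.3617  0.03  ]
blue [0.3698 0.2725 0.03  ]
blue s [0.3736 0.2924 0.03  ]
grey [0.456  0.3111 0.03  ]
grey s [0.4592 0.3244 0.03  ]
grey edges [-0.029   0.0394  0.    ]
blue edges [-0.0285  0.0386  0.    ]
t0 [0.5599 0.0622 0.1   ]
t1 [ 0.5584 -0.0193  0.1   ]
t2 [ 0.5583 -0.0985  0.1   ]
t0s [0.561  0.0594 0.1   ]
t1s [ 0.5645 -0.0109  0.1   ]
t2s [ 0.5597 -0.0838  0.1   ]
grey [130 140 142]
cap [226 237 239]
blue [122  72  54]
tissue [219 230 235]
paper [208 223 229]
paper [207 223 229]
vialA [0.6498 0.2425 0.061 ]
flask [0.7381 0.0572 0.146 ]
reagent [ 0.7238 -0.1446  0.108 ]
beaker [ 0.6219 -0.4346  0.125 ]
vialB [ 0.6297 -0.2364  0.061 ]
mugtop [0.87   0.2615 0.15  ]
```

Call:
{"api": "send_rows", "payload": {
  "deltas": [
    [1,3,-3,4,0,0,0],
    [1,3,-5,2,0,0,0],
    [1,3,-5,2,0,0,0],
    [1,3,-5,2,0,0,0],
    [1,3,-5,0,0,0,0],
    [1,3,-5,0,0,0,0],
    [1,2,-4,0,0,0,0],
    [1,0,0,0,0,0,0]
  ]
}}

```text
time: 1.25
eef_pos: [0.4022, 0.2693, 0.3159]
tool_rot: [[-0.946, 0.325, 0.0], [0.325, 0.946, -0.0], [-0.001, -0.0, -1.0]]
contact_force: [0.3, 0.8, -1.3]
grip_width: 0.0854
```

Run:
```python
from h import *
for n in("scene","side","wrist"): grab(n,n+"1.png")
```

```text
(no output)
```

View pics/wrist1.png

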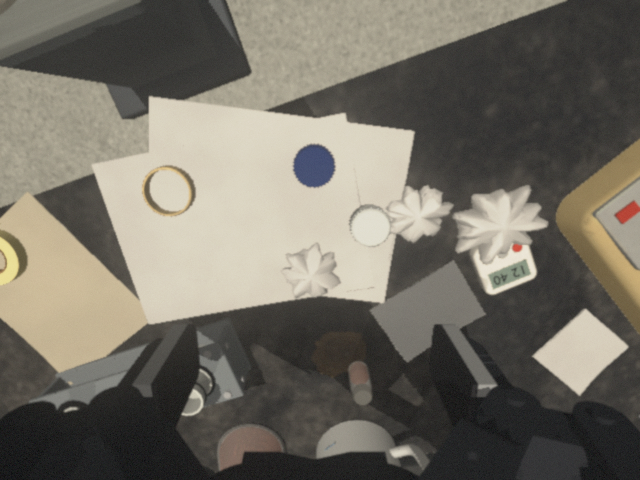

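View pics/scene1.png

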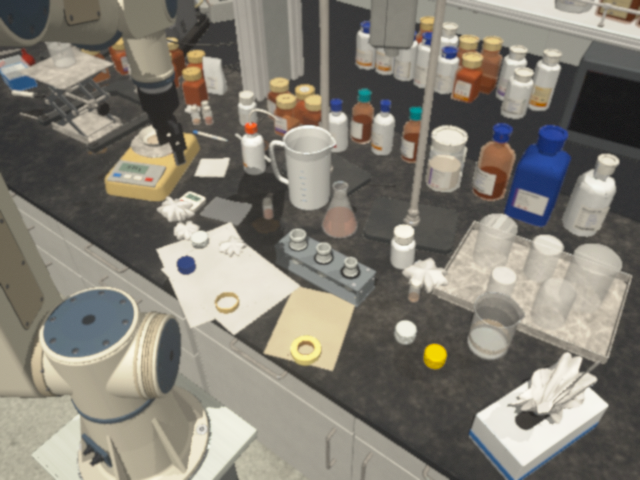

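View pics/side1.png

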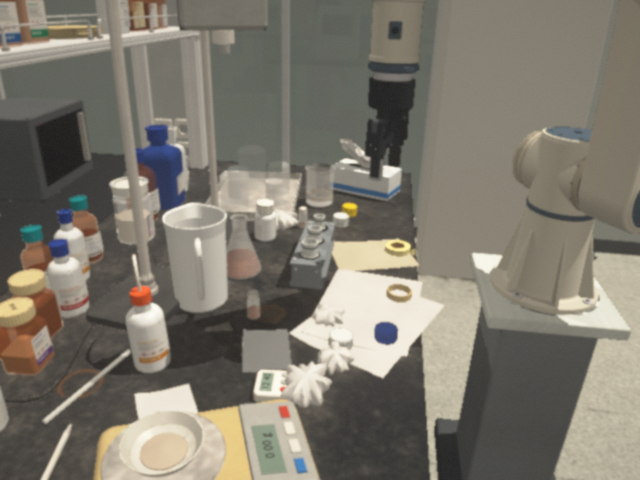

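```bash
cat >> h.py <<'E'
def whites(c,thr=185,amin=300,amax=4000,roi=None):
    g=c["pixels"].min(axis=2); m=(g>thr).astype(np.uint8)
    n,l,st,ce=cv2.connectedComponentsWithStats(m)
    return [(ce[i].round(1).tolist(),st[i].tolist()) for i in range(1,n) if amin<st[i][4]<amax]
E
python3 - <<'E'
from h import *
s=arm.observe();print(s["time"],s["q"].round(3),s["eef_pos"].round(4))
w=grab("wrist");a=grab("scene");b=grab("side")
img=w["pixels"][180:280,320:470]; cv2.imwrite("pics/cA.png",cv2.resize(img,(750,500),interpolation=cv2.INTER_CUBIC))
g=cv2.cvtColor(w["pixels"],cv2.COLOR_BGR2GRAY)
print(cv2.HoughCircles(g,cv2.HOUGH_GRADIENT,1,30,param1=80,param2=15,minRadius=17,maxRadius=26))
print(onz(w,370,226,.03),onz(w,314,166,.03),onz(w,418,212,.03),onz(w,312,272,.03))
print("AB",onz(a,200,237,.03),onz(b,341,335,.03), twov(a,(200,237),b,(341,335)))
E
```

```text
1.4 [ 0.593  0.042  1.798  0.     1.302 -0.65 ] [0.401  0.2721 0.3158]
[[[168.5 189.5  24.3]
  [369.5 225.5  22. ]
  [312.5 165.5  21.1]
  [192.5 386.5  23.1]
  [423.5 195.5  19.5]
  [416.5 242.5  24.3]]]
[0.45828965 0.32025266 0.03      ] [0.37396937 0.28160415 0.03      ] [0.46008787 0.37606628 0.03      ] [0.4900903  0.23955986 0.03      ]
AB [0.45868344 0.31388877 0.03      ] [0.45922907 0.32442289 0.03      ] (array([0.46050886, 0.31772239, 0.02564517]), np.float64(0.0018224760414823373))
```

View pics/cA.png

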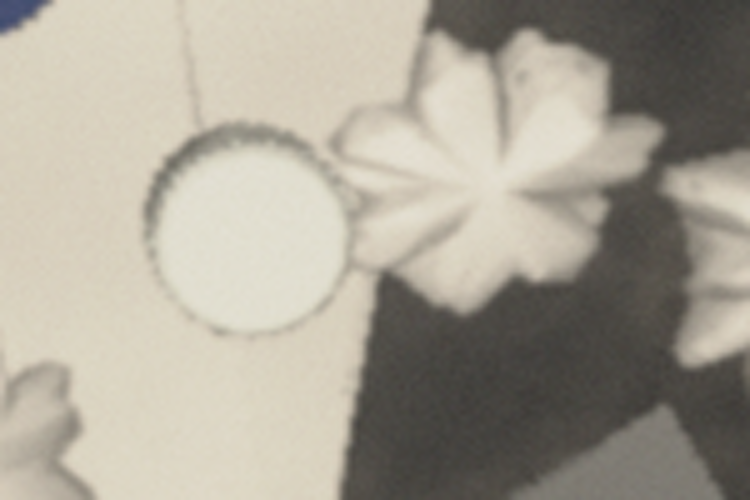

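Call:
{"api": "send_rows", "payload": {
  "deltas": [
    [0.85,1,0.8,0,0,0,-0.187],
    [0.85,1,0.8,0,0,0,-0.187],
    [0.85,1,0.8,-2,0,0,-0.187],
    [0.85,1,0.8,-4,0,0,-0.187],
    [0.85,1,0.8,-5,0,0,-0.187],
    [0.85,0.8,0.8,-5,0,0,-0.187],
    [0.85,0,0,-4,0,0,-0.187],
    [0.85,0,0,0,0,0,-0.187]
  ]
}}

```text
time: 2.55
eef_pos: [0.4566, 0.3193, 0.112]
tool_rot: [[0.255, 0.967, -0.005], [0.967, -0.255, -0.004], [-0.005, -0.004, -1.0]]
contact_force: [-0.1, -0.8, 0.8]
grip_width: 0.0728
```

Run:
```python
from h import *
s=arm.observe();print(s["time"],s["q"].round(3),s["eef_pos"].round(4))
w=grab("wrist","w2.png")
for P in ([.459,.32,.03],s["eef_pos"]): print(proj(w,P))
```

```text
2.55 [0.607 0.375 1.865 0.    0.908 0.865] [0.4566 0.3193 0.112 ]
[316.87797316 248.17649993]
[312.24302299 310.07450502]
```

View pics/w2.png

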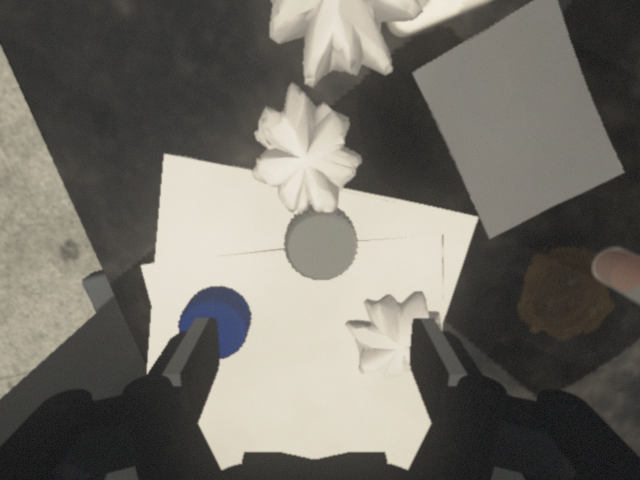

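Run:
```python
from h import *
w=grab("wrist")
p=w["pixels"].astype(int); m=((abs(p-np.array([130,140,142])).max(axis=2)<25)).astype(np.uint8); m[:190]=0;m[300:]=0;m[:,:270]=0;m[:,370:]=0
n,l,st,ce=cv2.connectedComponentsWithStats(m)
i=1+st[1:,4].argmax();print(st[i],ce[i])
x,y,ww,hh=st[i][:4]
print(onz(w,x+ww/2,y+hh/2,.03),onz(w,321,243,.03),onz(w,295,380,0.0),arm.observe()["eef_pos"])
```

```text
[ 283  204   73   77 4046] [318.66732575 244.43796342]
[0.46266712 0.32345556 0.03      ] [0.46349065 0.32289018 0.03      ] [0.41197676 0.20891262 0.        ] [0.45833094 0.32033933 0.11471595]
```

Call:
{"api": "send_rows", "payload": {
  "deltas": [
    [0.85,0.2,0.15,-2,0,0,0],
    [0.85,0,0,-3,0,0,0],
    [0.85,0,0,-3,0,0,0],
    [0.85,0,0,-2,0,0,0],
    [0.3,0,0,0,0,0,0],
    [0.3,0,0,0,0,0,0],
    [0.3,0,0,0,0,0,0],
    [0.3,0,0,0,0,0,0]
  ]
}}

```text
time: 3.65
eef_pos: [0.4617, 0.3216, 0.0166]
tool_rot: [[0.25, 0.968, 0.001], [0.968, -0.25, 0.001], [0.001, 0.001, -1.0]]
contact_force: [0.2, -0.3, 0.9]
grip_width: 0.0253
```

Run:
```python
from h import *
s=arm.observe();print(s["time"],s["q"].round(3),s["eef_pos"].round(4),s["contact_force"],s["grip_width"])
w=grab("wrist","w3.png")
```

```text
3.65 [ 0.606  0.521  1.907 -0.     0.712  0.858] [0.4617 0.3216 0.0166] [ 0.17162418 -0.25946944  0.93207599] 0.02533575662773654
```

View pics/w3.png

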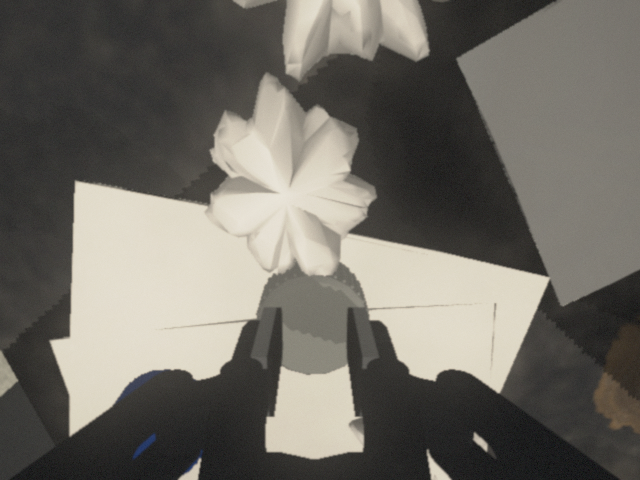

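Run:
```python
from h import *
w=grab("wrist");s=arm.observe();T=np.array(s["tool_rot"])
print(onz(w,313,320,.03), onz(w,313,320,.06),onz(w,258,310,.03)-onz(w,370,310,.03))
e=s["eef_pos"]
for d in(-.02,-.008,0,.011):
  for sgn in(-1,1): print(d,sgn,proj(w,e+T@np.array([0,sgn*s["grip_width"]/2,d])))
a=grab("scene","s3.png");b=grab("side","d3.png")
A=a["pixels"][200:290,150:270];B=b["pixels"][270:390,260:420]
cv2.imwrite("pics/c3.png",np.hstack([cv2.resize(A,(400,300),interpolation=cv2.INTER_CUBIC),cv2.resize(B,(400,300),interpolation=cv2.INTER_CUBIC)]))
```

```text
[0.46251482 0.32372176 0.03      ] [0.46658006 0.33914301 0.06      ] [-4.30573169e-02  1.11337335e-02 -2.77555756e-17]
-0.02 -1 [278.69323145 333.58058538]
-0.02 1 [345.06526528 333.57991854]
-0.008 -1 [281.1071181  318.89284766]
-0.008 1 [342.96051703 318.89212477]
0 -1 [282.54198567 310.16328767]
0 1 [341.70941218 310.16254928]
0.011 -1 [284.32319011 299.32785373]
0.011 1 [340.15632953 299.32711256]
```

View pics/c3.png

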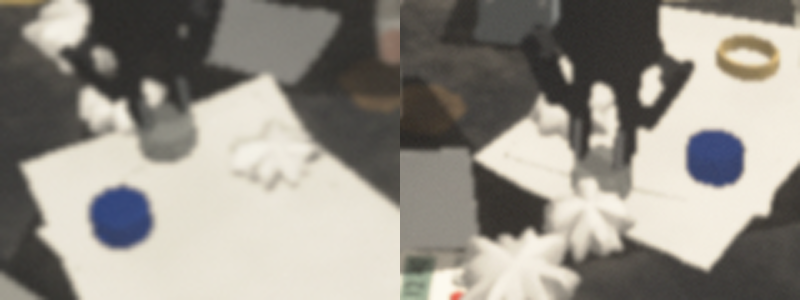

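Run:
```python
from h import *
s=arm.observe();T=np.array(s["tool_rot"]);e=s["eef_pos"];print(s["grip_width"],e,s["contact_force"])
o=[]
for n in("scene","side"):
    c=grab(n);im=c["pixels"]
    u,v=proj(c,e).astype(int);x0,y0=u-40,v-60
    cr=cv2.resize(im[y0:y0+80,x0:x0+80],(400,400),interpolation=cv2.INTER_CUBIC)
    for d,col in((-.03,(255,0,0)),(0,(0,255,0)),(.011,(0,0,255))):
      for sg in(-1,1):
        p=proj(c,e+T@np.array([0,sg*.0127,d])); cv2.circle(cr,(int((p[0]-x0+.5)*5),int((p[1]-y0+.5)*5)),3,col,-1)
    o.append(cr)
cv2.imwrite("pics/c4.png",np.hstack(o))
```

```text
0.025808339565265338 [0.4613205  0.32126454 0.01601722] [-0.26793706  0.40284795  0.04351657]
```

View pics/c4.png

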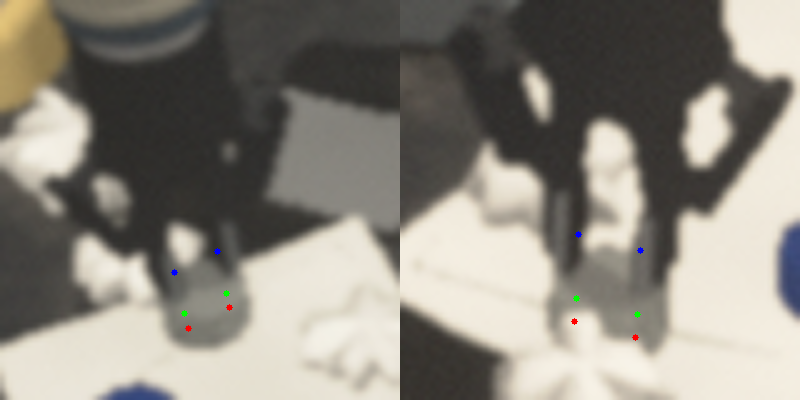

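Call:
{"api": "send_rows", "payload": {
  "deltas": [
    [0.85,0,0,0.3,0,0,0],
    [0.85,0,0,0,0,0,0],
    [0.85,0,0,0,0,0,0],
    [0.85,0,0,0,0,0,0],
    [0.85,0,0,-0.5,0,0,0],
    [0.85,0,0,-0.5,0,0,0],
    [0.85,0,0,0,0,0,0],
    [0.85,0,0,0,0,0,0]
  ]
}}

```text
time: 4.95
eef_pos: [0.4612, 0.3212, 0.0087]
tool_rot: [[0.25, 0.968, -0.0], [0.968, -0.25, -0.0], [-0.0, -0.0, -1.0]]
contact_force: [0.7, -0.3, 0.8]
grip_width: 0.0724
```

Run:
```python
from h import *
s=arm.observe();T=np.array(s["tool_rot"]);e=s["eef_pos"];g=s["grip_width"];print(g,e,s["contact_force"])
o=[]
for n in("scene","side"):
    c=grab(n);im=c["pixels"]
    u,v=proj(c,e).astype(int);x0,y0=u-40,v-60
    cr=cv2.resize(im[y0:y0+80,x0:x0+80],(400,400),interpolation=cv2.INTER_CUBIC)
    for d,col in((-.03,(255,0,0)),(0,(0,255,0)),(.011,(0,0,255))):
      for sg in(-1,1):
        p=proj(c,e+T@np.array([0,sg*g/2,d])); cv2.circle(cr,(int((p[0]-x0+.5)*5),int((p[1]-y0+.5)*5)),3,col,-1)
    o.append(cr)
cv2.imwrite("pics/c5.png",np.hstack(o))
```

```text
0.07240048898916907 [0.46116685 0.32117307 0.00866107] [ 0.73253525 -0.34483611  0.84911316]
```

View pics/c5.png

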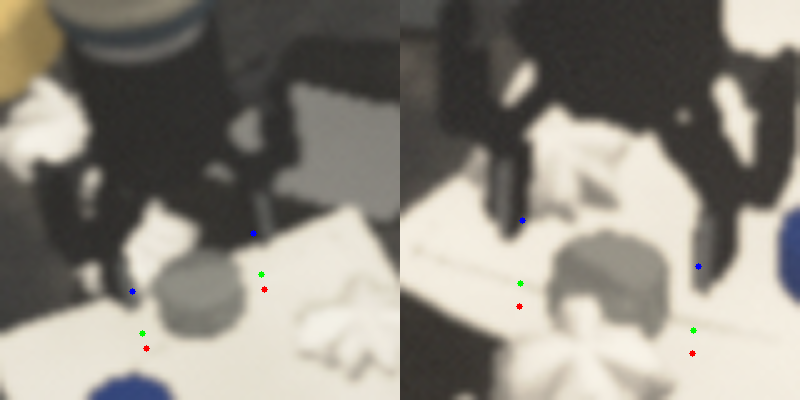

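Call:
{"api": "send_rows", "payload": {
  "deltas": [
    [0.85,0.1,0.15,-0.7,0,0,0],
    [0.85,0,0,-0.5,0,0,0],
    [0.85,0,0,-0.5,0,0,0],
    [0.4,0,0,0,0,0,0],
    [0.4,0,0,0,0,0,0],
    [0.4,0,0,0,0,0,0],
    [0.4,0,0,0,0,0,0],
    [0.4,0,0,0,0,0,0]
  ]
}}

```text
time: 6.05
eef_pos: [0.4623, 0.3228, -0.008]
tool_rot: [[0.25, 0.968, 0.0], [0.968, -0.25, 0.0], [0.0, 0.0, -1.0]]
contact_force: [-0.2, -0.0, 2.3]
grip_width: 0.0441
```

```bash
cat > look.py <<'E'
import sys
from h import *
s=arm.observe();T=np.array(s["tool_rot"]);e=s["eef_pos"];g=s["grip_width"];print(s["time"],round(g,4),e.round(4),s["contact_force"].round(2),s["q"].round(2))
o=[]
for n in("scene","side"):
    c=grab(n);im=c["pixels"]
    u,v=proj(c,e).astype(int);x0,y0=max(0,u-40),max(0,v-60)
    o.append(cv2.resize(im[y0:y0+80,x0:x0+80],(400,400),interpolation=cv2.INTER_CUBIC))
cv2.imwrite("pics/"+sys.argv[1],np.hstack(o))
E
python3 look.py c6.png
```

```text
6.05 0.0441 [ 0.4623  0.3228 -0.008 ] [-0.16 -0.02  2.32] [0.61 0.56 1.91 0.   0.67 0.86]
```

View pics/c6.png

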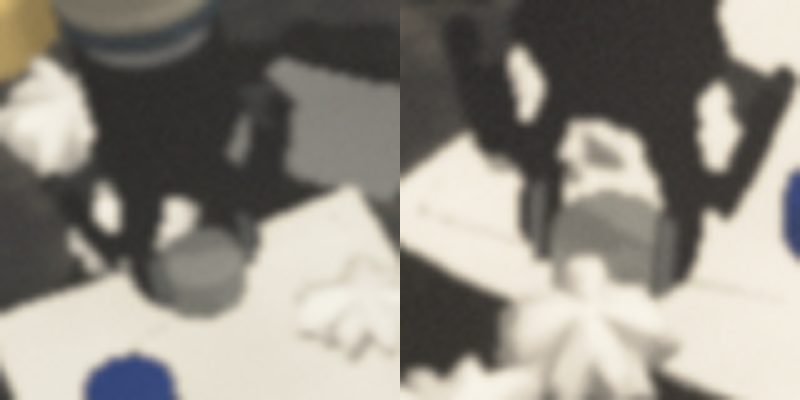

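Call:
{"api": "send_rows", "payload": {
  "deltas": [
    [0.4,0,0,3,0,0,0],
    [0.4,0,0,5,0,0,0],
    [0.4,0,0,6,0,0,0],
    [0.4,1,-4,4,0,0,0],
    [0.4,1,-5,3,0,0,0],
    [0.4,1,-6,2,0,0,0],
    [0.4,1,-6,1,0,0,0],
    [0.4,1,-6,0,0,0,0]
  ]
}}

```text
time: 7.15
eef_pos: [0.5125, 0.0524, 0.2324]
tool_rot: [[0.25, 0.968, 0.002], [0.968, -0.25, 0.0], [0.001, 0.002, -1.0]]
contact_force: [0.9, -0.1, -0.7]
grip_width: 0.044
```

Call:
{"api": "send_rows", "payload": {
  "deltas": [
    [0.4,0,-6,0,0,0,0],
    [0.4,0,-5,0,0,0,0],
    [0.4,0,-3,0,0,0,0],
    [0.4,0,0,0,0,0,0],
    [0.4,0,0,0,0,0,0],
    [0.4,0,0,0,0,0,0],
    [0.4,0,0,0,0,0,0],
    [0.4,0,0,0,0,0,0]
  ]
}}

```text
time: 8.15
eef_pos: [0.512, -0.0853, 0.2313]
tool_rot: [[0.249, 0.968, -0.0], [0.968, -0.249, 0.0], [0.0, -0.0, -1.0]]
contact_force: [0.3, 0.6, -0.5]
grip_width: 0.044
```

Run:
```python
from h import *
s=arm.observe();print(s["time"],s["q"].round(3),s["eef_pos"].round(4),s["grip_width"])
w=grab("wrist","w7.png");a=grab("scene","s7.png")
```

```text
8.15 [-0.168  0.172  1.841  0.     1.129  0.084] [ 0.512  -0.0853  0.2313] 0.044007416635738345
```

View pics/w7.png

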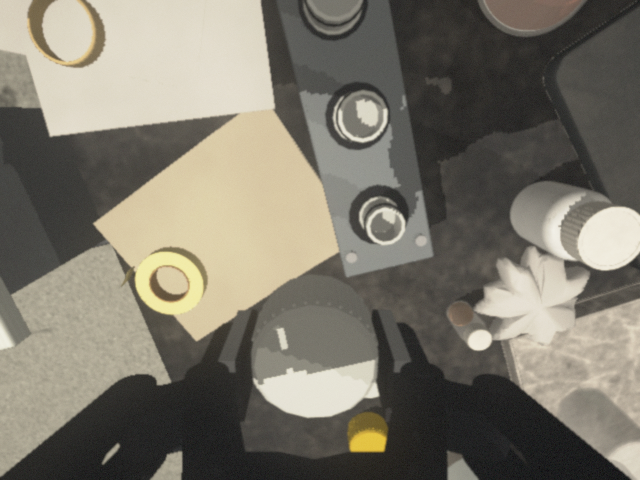

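View pics/s7.png

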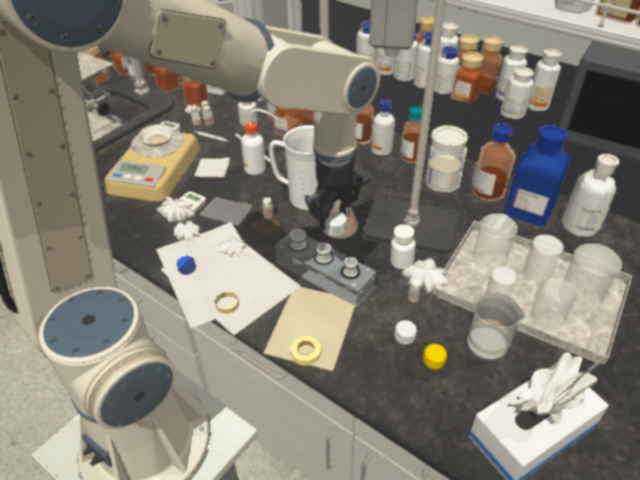

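Run:
```python
from h import *
im=cv2.imread("pics/w7.png")
A=cv2.resize(im[0:60,290:370],(400,300),interpolation=cv2.INTER_CUBIC)
B=cv2.resize(im[80:155,315:415],(400,300),interpolation=cv2.INTER_CUBIC)
C=cv2.resize(im[180:255,335:435],(400,300),interpolation=cv2.INTER_CUBIC)
D=cv2.resize(im[260:430,200:427],(400,300),interpolation=cv2.INTER_CUBIC)
cv2.imwrite("pics/c7.png",np.vstack([np.hstack([A,B]),np.hstack([C,D])]))
```

```text
(no output)
```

View pics/c7.png

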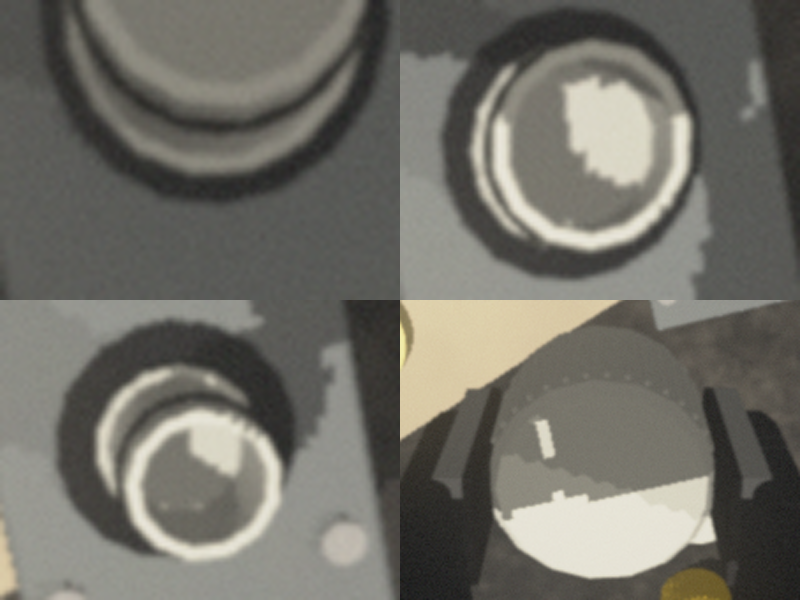

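Run:
```python
from h import *
s=arm.observe();w=grab("wrist");e=s["eef_pos"]
def L(u1,u2,v,z): return np.linalg.norm(onz(w,u1,v,z)-onz(w,u2,v,z))
print("B",onz(w,363,116.2,.1),L(337.5,388,116,.1))
print("C",onz(w,385.5,225.7,.1),L(365.5,405.7,226,.1))
print("A",L(305.5,363,3,.1),onz(w,334.5,3,.1))
print("cap",onz(w,314.6,361,e[2]+.038)-e,L(251.5,377.5,361,e[2]+.038))
```

```text
B [ 0.56526477 -0.01608687  0.1       ] 0.03450754229034322
C [ 0.56491259 -0.0957721   0.1       ] 0.02985416724493573
A 0.03634670340141494 [0.5624197  0.05497868 0.1       ]
cap [ 0.00086605 -0.00059603  0.038     ] 0.04347276348900665
```

Call:
{"api": "send_rows", "payload": {
  "deltas": [
    [0.4,1,-3,-1,0,0,0],
    [0.4,1.5,-3,-4,0,0,0],
    [0.4,1,-1.9,-4,0,0,0],
    [0.4,0,0,-1,0,0,0],
    [0.4,0,0,0,0,0,0],
    [0.4,0,0,0,0,0,0],
    [0.4,0,0,0,0,0,0],
    [0.4,0,0,0,0,0,0]
  ]
}}

```text
time: 9.3
eef_pos: [0.5474, -0.1646, 0.1322]
tool_rot: [[0.25, 0.968, 0.001], [0.968, -0.25, -0.0], [-0.0, 0.001, -1.0]]
contact_force: [0.0, 0.1, -0.1]
grip_width: 0.0437
```

Run:
```python
from h import *
s=arm.observe();print(s["time"],s["eef_pos"].round(4),s["grip_width"])
w=grab("wrist","w8.png")
```

```text
9.3 [ 0.5474 -0.1646  0.1322] 0.0437395079482047
```

View pics/w8.png

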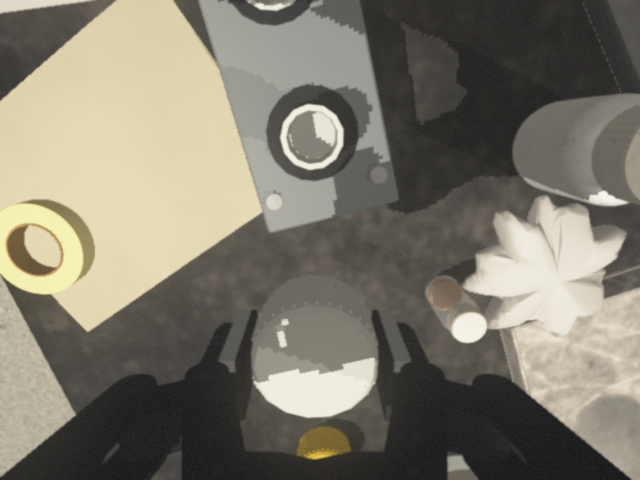

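```bash
cat >> h.py <<'E'
def rim(c,u,v,r=45,thr=190,z=.1,name=None):
    u,v=int(u),int(v); v0=max(0,v-r);u0=max(0,u-r)
    im=c["pixels"][v0:v+r,u0:u+r]; m=(im.min(axis=2)>thr).astype(np.uint8)
    cs,_=cv2.findContours(m,cv2.RETR_EXTERNAL,cv2.CHAIN_APPROX_NONE)
    k=cv2.convexHull(max(cs,key=lambda q:cv2.contourArea(cv2.convexHull(q))))
    (x,y),(a,b),an=cv2.fitEllipse(k)
    if name:
        big=cv2.resize(im,None,fx=5,fy=5,interpolation=cv2.INTER_CUBIC)
        cv2.ellipse(big,((x*5+2,y*5+2),(a*5,b*5),an),(0,0,255),1); cv2.imwrite("pics/"+name,big)
    P=onz(c,x+u0,y+v0,z); d=np.linalg.norm(onz(c,x+u0-a/2,y+v0,z)-onz(c,x+u0+a/2,y+v0,z))
    return (x+u0,y+v0,a,b),P,d
E
python3 - <<'E'
from h import *
w=grab("wrist");print(rim(w,312,136,name="r8.png"))
e=arm.observe()["eef_pos"];print(e, onz(w,315.5,353,e[2]+.038)-e)
E
```

```text
((311.94163513183594, 136.28740310668945, 62.05875778198242, 64.23959350585938), array([ 0.565017  , -0.09552076,  0.1       ]), np.float64(0.02825755353234204))
[ 0.54716947 -0.16473829  0.13181905] [0.00200893 0.00229585 0.038     ]
```

View pics/r8.png

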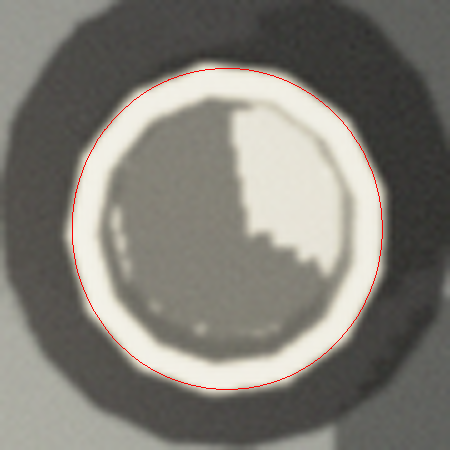

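Call:
{"api": "send_rows", "payload": {
  "deltas": [
    [0.4,0.7,3,0,0,0,0],
    [0.4,1,3.9,0,0,0,0],
    [0.4,0,0,-1.5,0,0,0],
    [0.4,0,0,-1.5,0,0,0],
    [0.4,0,0,-0.6,0,0,0],
    [0.4,0,0,-0.3,0,0,0],
    [0.4,0,0,-0.2,0,0,0],
    [0.4,0,0,0,0,0,0]
  ]
}}

```text
time: 10.4
eef_pos: [0.5636, -0.0966, 0.0913]
tool_rot: [[0.251, 0.968, -0.001], [0.968, -0.251, -0.0], [-0.001, -0.0, -1.0]]
contact_force: [-6.5, -1.6, 10.9]
grip_width: 0.0438
```

```bash
python3 look.py c9.png
```

```text
10.4 0.0438 [ 0.5636 -0.0966  0.0913] [-6.5  -1.62 10.85] [-0.17  0.42  1.85 -0.    0.87  0.08]
```

View pics/c9.png

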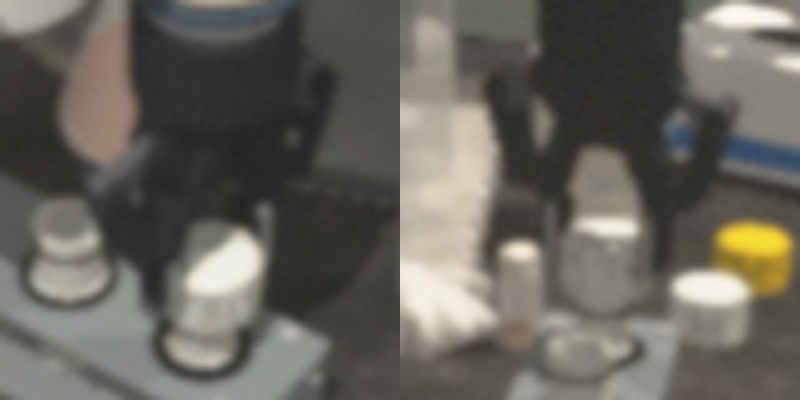

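Call:
{"api": "send_rows", "payload": {
  "deltas": [
    [0.4,-0.1,0,0,0,0,0],
    [0.4,0,0,-0.1,0,0,0],
    [0.4,0,0,0,0,0,0],
    [0.4,-0.05,-0.05,0,0,0,0],
    [0.4,0,0,-0.1,0,0,0],
    [0.4,0,0,0,0,0,0],
    [0.4,0,0,0,0,0,0],
    [0.4,0,0,0,0,0,0]
  ]
}}

```text
time: 11.5
eef_pos: [0.5635, -0.0971, 0.0907]
tool_rot: [[0.251, 0.968, 0.003], [0.968, -0.251, -0.001], [0.0, 0.003, -1.0]]
contact_force: [-5.0, 0.1, 19.8]
grip_width: 0.0443
```

Call:
{"api": "send_rows", "payload": {
  "deltas": [
    [0.4,0.04,-0.06,0,0,0,0],
    [0.4,0.11,-0.05,0,0,0,0],
    [0.4,0.11,0.05,0,0,0,0],
    [0.4,0.05,0.11,0,0,0,0],
    [0.4,-0.05,0.11,0,0,0,0],
    [0.4,-0.11,0.05,0,0,0,0],
    [0.4,-0.11,-0.05,0,0,0,0],
    [0.4,-0.05,-0.11,0,0,0,0]
  ]
}}

```text
time: 12.5
eef_pos: [0.5649, -0.0963, 0.0904]
tool_rot: [[0.252, 0.968, 0.006], [0.968, -0.252, 0.0], [0.002, 0.005, -1.0]]
contact_force: [3.0, 6.1, 9.2]
grip_width: 0.0443
```

```bash
python3 look.py c10.png
python3 - <<'E'
from h import *
grab("wrist","w10.png")
E
```

```text
12.5 0.0443 [ 0.5649 -0.0963  0.0904] [2.96 6.05 9.2 ] [-0.17  0.42  1.85  0.    0.86  0.08]
```

View pics/w10.png

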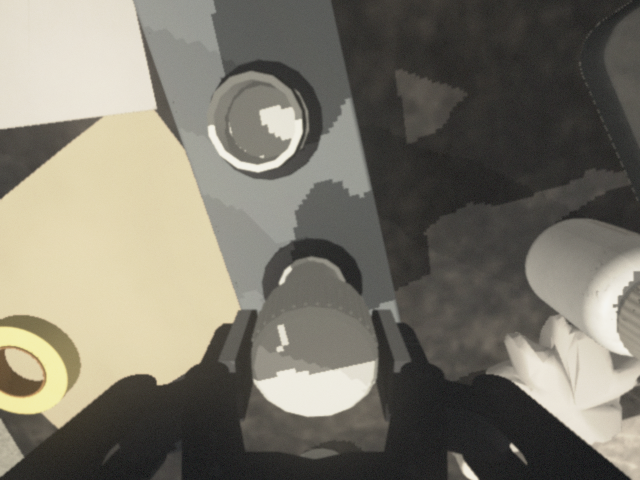

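Run:
```python
from h import *
w=grab("wrist");c=w
e=arm.observe()["eef_pos"];print(e)
im=w["pixels"][50:185,190:335]
print(rim(w,258,122,r=60,name="r10.png"),onz(w,255,123,.1),onz(w,210,123,.1)-onz(w,304,123,.1))
cv2.imwrite("pics/r10.png",cv2.resize(im,None,fx=4,fy=4,interpolation=cv2.INTER_CUBIC))
```

```text
[ 0.56497637 -0.09615848  0.09042073]
((255.42641067504883, 135.1665496826172, 69.06666564941406, 92.24821472167969), array([ 0.56402832, -0.01990659,  0.1       ]), np.float64(0.024536658658573497)) [ 0.56509955 -0.01591484  0.1       ] [-0.03203441  0.00834674  0.        ]
```

View pics/r10.png

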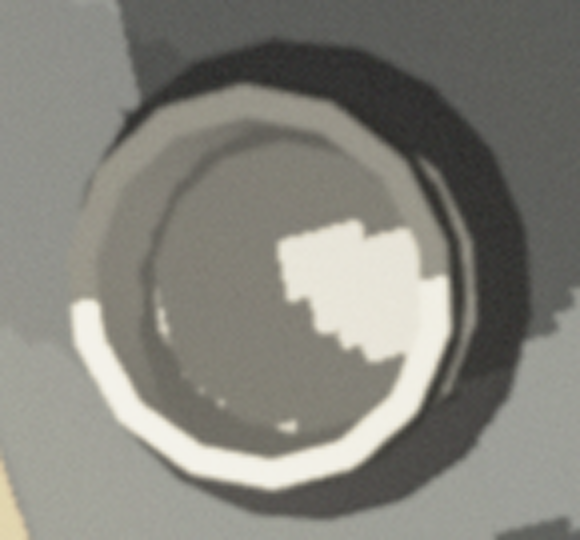

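Call:
{"api": "send_rows", "payload": {
  "deltas": [
    [0.4,0,0,1,0,0,0],
    [0.4,0,0,1.5,0,0,0],
    [0.4,0,4,0,0,0,0],
    [0.4,0,4,0,0,0,0],
    [0.4,0,0,-0.5,0,0,0],
    [0.4,0,0,0,0,0,0],
    [0.4,0,0,0,0,0,0],
    [0.4,0,0,0,0,0,0]
  ]
}}

```text
time: 13.7
eef_pos: [0.5624, -0.0167, 0.1084]
tool_rot: [[0.251, 0.968, 0.0], [0.968, -0.251, -0.0], [-0.0, 0.0, -1.0]]
contact_force: [-0.3, -0.8, -1.0]
grip_width: 0.0442
```

Call:
{"api": "send_rows", "payload": {
  "deltas": [
    [0.4,0.21,0.1,0,0,0,0],
    [0.4,0,0,-0.8,0,0,0],
    [0.4,0,0,-0.5,0,0,0],
    [0.4,0,0,-0.3,0,0,0],
    [0.4,0,0,-0.2,0,0,0],
    [0.4,0,0,-0.1,0,0,0],
    [0.4,0,0,0,0,0,0],
    [0.4,0,0,0,0,0,0]
  ]
}}

```text
time: 14.7
eef_pos: [0.5643, -0.015, 0.091]
tool_rot: [[0.25, 0.968, -0.0], [0.968, -0.25, -0.0], [-0.0, -0.0, -1.0]]
contact_force: [-8.0, -1.2, 22.1]
grip_width: 0.0441
```

Call:
{"api": "send_rows", "payload": {
  "deltas": [
    [0.4,-0.16,0,0.05,0,0,0],
    [0.4,0.05,-0.11,0,0,0,0],
    [0.4,0.11,-0.05,0,0,0,0],
    [0.4,0.11,0.05,0,0,0,0],
    [0.4,0.05,0.11,0,0,0,0],
    [0.4,-0.05,0.11,0,0,0,0],
    [0.4,-0.11,0.05,0,0,0,0],
    [0.4,-0.11,-0.05,0,0,0,0]
  ]
}}

```text
time: 15.7
eef_pos: [0.5648, -0.0145, 0.0914]
tool_rot: [[0.25, 0.968, 0.003], [0.968, -0.25, -0.001], [-0.0, 0.003, -1.0]]
contact_force: [0.6, -2.5, 11.3]
grip_width: 0.0439
```

Call:
{"api": "send_rows", "payload": {
  "deltas": [
    [0.4,0,0,1,0,0,0],
    [0.4,0,0,1.2,0,0,0],
    [0.4,0.13,4,0,0,0,0],
    [0.4,0,3.9,0,0,0,0],
    [0.4,0,0,0,0,0,0],
    [0.4,0,0,0,0,0,0],
    [0.4,0,0,0,0,0,0],
    [0.4,0,0,0,0,0,0]
  ]
}}

```text
time: 16.7
eef_pos: [0.5647, 0.0645, 0.1118]
tool_rot: [[0.251, 0.968, -0.0], [0.968, -0.251, -0.0], [-0.0, -0.0, -1.0]]
contact_force: [-0.8, 0.6, -0.3]
grip_width: 0.0444
```

```bash
python3 look.py c11.png
python3 - <<'E'
from h import *
grab("wrist","w11.png")
E
```

```text
16.7 0.0444 [0.5647 0.0645 0.1118] [-0.77  0.64 -0.34] [ 0.11  0.39  1.85 -0.    0.91  0.37]
```

View pics/w11.png

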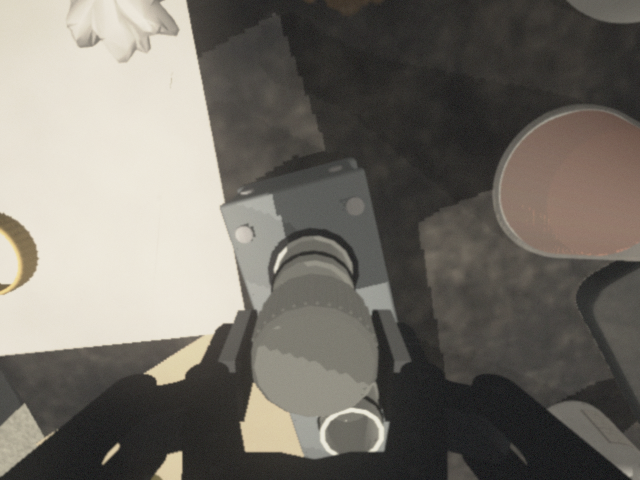

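View pics/c11.png

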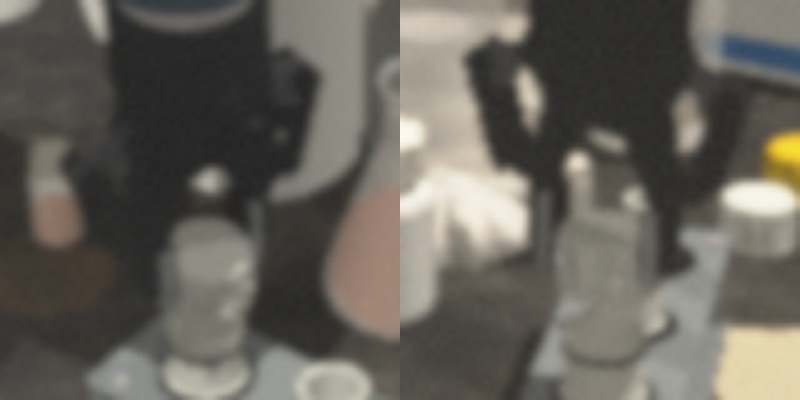

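Call:
{"api": "send_rows", "payload": {
  "deltas": [
    [0.4,0,0,-0.8,0,0,0],
    [0.4,0,0,-0.5,0,0,0],
    [0.4,0,0,-0.4,0,0,0],
    [0.4,0,0,-0.3,0,0,0],
    [0.4,0,0,-0.2,0,0,0],
    [0.4,0,0,-0.1,0,0,0],
    [0.4,0,0,0,0,0,0],
    [0.4,0,0,0,0,0,0]
  ]
}}

```text
time: 17.85
eef_pos: [0.5647, 0.0654, 0.0915]
tool_rot: [[0.25, 0.968, 0.0], [0.968, -0.25, 0.0], [0.0, 0.0, -1.0]]
contact_force: [-10.9, 0.5, 31.1]
grip_width: 0.0441
```

Call:
{"api": "send_rows", "payload": {
  "deltas": [
    [0.4,0,0,0.5,0,0,0],
    [0.4,-0.2,0,0,0,0,0],
    [0.4,0,0,0,0,0,0],
    [0.4,0,0,-0.2,0,0,0],
    [0.4,0,0,-0.2,0,0,0],
    [0.4,0,0,-0.1,0,0,0],
    [0.4,0,0,0,0,0,0],
    [0.4,0,0,0,0,0,0]
  ]
}}

```text
time: 18.85
eef_pos: [0.5628, 0.0654, 0.0915]
tool_rot: [[0.25, 0.968, 0.0], [0.968, -0.25, 0.0], [0.0, 0.0, -1.0]]
contact_force: [-11.0, -0.1, 34.1]
grip_width: 0.0438
```

Run:
```python
from h import *
s=arm.observe();e=s["eef_pos"];T=np.array(s["tool_rot"]);w=grab("wrist","w12.png")
im=w["pixels"].copy()
def circ(z,r,off,col,img,ox,oy,k):
    for t in np.linspace(0,2*np.pi,120):
        p=proj(w,e+np.array([off[0]+r*np.cos(t),off[1]+r*np.sin(t),z])); cv2.circle(img,(int((p[0]-ox+.5)*k),int((p[1]-oy+.5)*k)),1,col,-1)
k=4;ox,oy=220,220
big=cv2.resize(im[oy:oy+205-10,ox:ox+200],None,fx=k,fy=k,interpolation=cv2.INTER_CUBIC)[:600]
cv2.imwrite("pics/b12.png",big)
# brightness-enhanced
b2=np.clip(big.astype(float)*1.5,0,255).astype(np.uint8)
circ(.038,.0218,(0,0),(0,0,255),b2,ox,oy,k);circ(.008,.023,(0,0),(0,255,0),b2,ox,oy,k)
cv2.imwrite("pics/b12o.png",b2)
```

```text
(no output)
```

View pics/b12o.png

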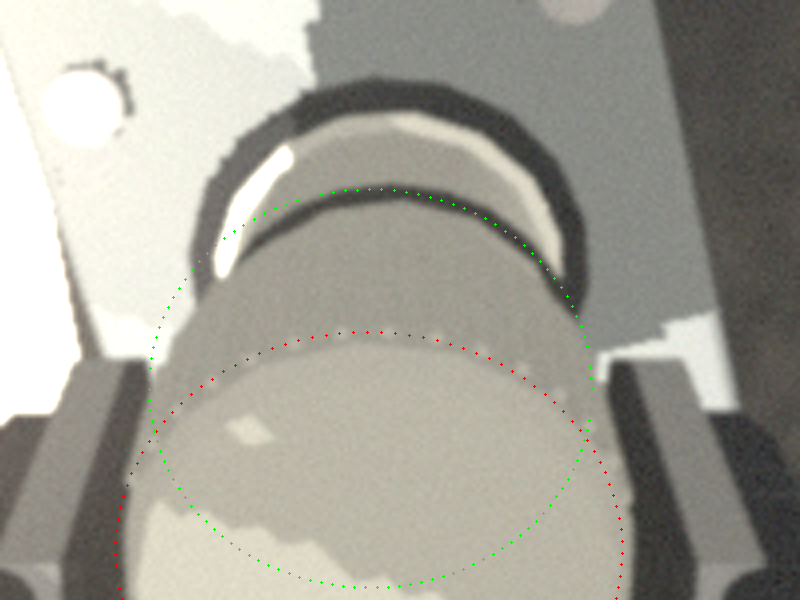

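Call:
{"api": "send_rows", "payload": {
  "deltas": [
    [0.4,0,0,1.2,0,0,0],
    [0.4,0,0,1.3,0,0,0],
    [0.4,0.17,-5,0,0,0,0],
    [0.4,0,-5,0,0,0,0],
    [0.4,0,-5.9,0,0,0,0],
    [0.4,0,0,0,0,0,0],
    [0.4,0,0,0,0,0,0],
    [0.4,0,0,0,0,0,0]
  ]
}}

```text
time: 19.9
eef_pos: [0.5644, -0.0926, 0.1137]
tool_rot: [[0.249, 0.968, -0.0], [0.968, -0.249, 0.0], [0.0, -0.0, -1.0]]
contact_force: [-0.3, -0.2, -0.1]
grip_width: 0.0442
```

Call:
{"api": "send_rows", "payload": {
  "deltas": [
    [0.4,0,-0.1,-0.5,0,0,0],
    [0.4,0,0,-0.5,0,0,0],
    [0.4,0,0,0,0,0,0],
    [0.4,0,0,0,0,0,0],
    [0.4,0,0,0,0,0,0],
    [0.4,0,0,0,0,0,0],
    [0.4,0,0,0,0,0,0],
    [0.4,0,0,0,0,0,0]
  ]
}}

```text
time: 20.9
eef_pos: [0.5644, -0.0948, 0.1038]
tool_rot: [[0.25, 0.968, 0.0], [0.968, -0.25, -0.0], [-0.0, 0.0, -1.0]]
contact_force: [-0.0, 0.9, -0.0]
grip_width: 0.0441
```

```bash
cat > ov.py <<'E'
import sys
from h import *
s=arm.observe();e=s["eef_pos"];print(s["time"],e.round(4),s["contact_force"].round(1));w=grab("wrist")
k=4;ox,oy=220,220
b=cv2.resize(w["pixels"][oy:oy+150,ox:ox+200],None,fx=k,fy=k,interpolation=cv2.INTER_CUBIC)
b=np.clip(b.astype(float)*1.4,0,255).astype(np.uint8)
def circ(P,r,col):
    for t in np.linspace(0,2*np.pi,160):
        p=proj(w,np.array(P)+np.array([r*np.cos(t),r*np.sin(t),0])); cv2.circle(b,(int((p[0]-ox+.5)*k),int((p[1]-oy+.5)*k)),1,col,-1)
circ(e+np.array([0,0,.038]),.0218,(0,0,255));circ(e+np.array([0,0,.008]),.023,(0,255,0))
x,y,d=map(float,sys.argv[2:5]);circ([x,y,.1],d/2,(255,0,0));circ([x,y,.064],d/2,(255,255,0))
cv2.imwrite("pics/"+sys.argv[1],b)
E
python3 ov.py b13.png .565 -.0956 .029
```

```text
20.9 [ 0.5644 -0.0948  0.1038] [-0.   0.9 -0. ]
```

View pics/b13.png

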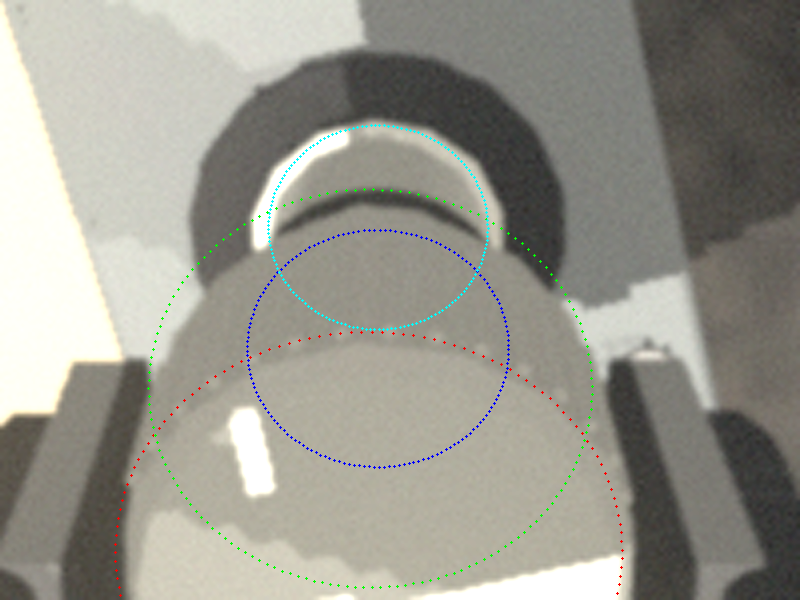

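Call:
{"api": "send_rows", "payload": {
  "deltas": [
    [0.4,0,0.04,-0.5,0,0,0],
    [0.4,0,0,-0.4,0,0,0],
    [0.4,0,0,-0.3,0,0,0],
    [0.4,0,0,-0.2,0,0,0],
    [0.4,0,0,-0.1,0,0,0],
    [0.4,0,0,0,0,0,0],
    [0.4,0,0,0,0,0,0],
    [0.4,0,0,0,0,0,0]
  ]
}}

```text
time: 21.95
eef_pos: [0.5645, -0.0944, 0.0889]
tool_rot: [[0.25, 0.968, 0.0], [0.968, -0.25, -0.0], [0.0, 0.0, -1.0]]
contact_force: [0.6, -0.3, -0.2]
grip_width: 0.044
```

Call:
{"api": "send_rows", "payload": {
  "deltas": [
    [0.4,0,0,-0.3,0,0,0],
    [0.4,0,0,-0.3,0,0,0],
    [0.4,0,0,-0.3,0,0,0],
    [0.4,0,0,-0.3,0,0,0],
    [0.4,0,0,-0.2,0,0,0],
    [0.4,0,0,-0.2,0,0,0],
    [0.4,0,0,0,0,0,0],
    [0.4,0,0,0,0,0,0]
  ]
}}

```text
time: 22.95
eef_pos: [0.565, -0.0939, 0.0739]
tool_rot: [[0.25, 0.968, 0.001], [0.968, -0.25, 0.0], [0.001, 0.001, -1.0]]
contact_force: [-2.5, 3.4, 13.4]
grip_width: 0.044
```

Call:
{"api": "send_rows", "payload": {
  "deltas": [
    [0.4,0,0,-0.15,0,0,0],
    [0.4,0,0,-0.15,0,0,0],
    [0.4,0,0,0,0,0,0],
    [0.4,0,0,0,0,0,0],
    [0.4,0,0,0,0,0,0],
    [0.4,0,0,0,0,0,0],
    [0.4,0,0,0,0,0,0],
    [0.4,0,0,0,0,0,0]
  ]
}}

```text
time: 23.95
eef_pos: [0.565, -0.0939, 0.0736]
tool_rot: [[0.25, 0.968, 0.002], [0.968, -0.25, 0.0], [0.001, 0.001, -1.0]]
contact_force: [-13.9, 5.3, 43.7]
grip_width: 0.044
```

Call:
{"api": "send_rows", "payload": {
  "deltas": [
    [0.4,0,0,0.4,0,0,0],
    [0.8,0,0,0,0,0,0],
    [0.8,0,0,0,0,0,0],
    [0.8,0,0,0,0,0,0],
    [0.8,0,0,3,0,0,0],
    [0.8,0,0,5,0,0,0],
    [0.8,-1.4,-6,1,0,0,0],
    [0.8,-1.5,-6,0,0,0,0]
  ]
}}

```text
time: 24.95
eef_pos: [0.5362, -0.2156, 0.1652]
tool_rot: [[0.248, 0.969, 0.003], [0.969, -0.248, -0.001], [-0.0, 0.003, -1.0]]
contact_force: [1.4, -0.1, -0.3]
grip_width: 0.0683
```

Call:
{"api": "send_rows", "payload": {
  "deltas": [
    [0.8,-1.5,-6,0,0,0,0],
    [0.8,0,0,-3,0,0,0],
    [0.8,0,0,-2.5,0,0,0],
    [0.8,0,0,0,0,0,0],
    [0.8,0,0,0,0,0,0],
    [0.8,0,0,0,0,0,0],
    [0.8,0,0,0,0,0,0],
    [0.8,0,0,0,0,0,0]
  ]
}}

```text
time: 25.95
eef_pos: [0.5206, -0.2743, 0.1093]
tool_rot: [[0.25, 0.968, 0.001], [0.968, -0.25, -0.0], [-0.0, 0.001, -1.0]]
contact_force: [0.5, 0.4, 0.2]
grip_width: 0.0681
```

Run:
```python
from h import *
s=arm.observe();print(s["time"],s["q"].round(3),s["eef_pos"].round(4),s["grip_width"])
w=grab("wrist","w14.png");a=grab("scene","s14.png");b=grab("side")
cv2.imwrite("pics/c14.png",np.hstack([cv2.resize(a["pixels"][210:310,270:390],(400,333),interpolation=cv2.INTER_CUBIC),cv2.resize(b["pixels"][190:290,270:390],(400,333),interpolation=cv2.INTER_CUBIC)]))
```

```text
25.95 [-0.487  0.417  1.804 -0.     0.92  -0.235] [ 0.5206 -0.2743  0.1093] 0.06808914292822103
```

View pics/w14.png

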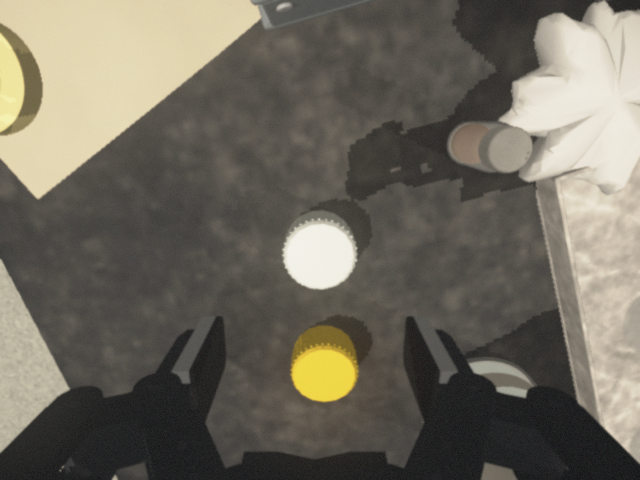

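View pics/c14.png

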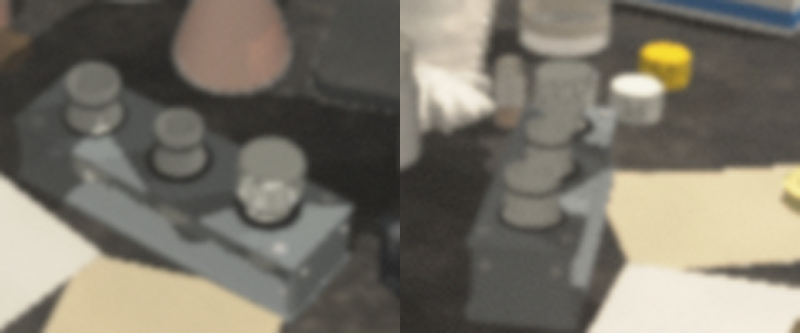

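Run:
```python
from h import *
w=grab("wrist");e=arm.observe()["eef_pos"]
print(rim(w,320,255,r=48,z=.03,thr=200,name="r14.png"),e)
```

```text
((318.9857292175293, 255.93640899658203, 64.28034973144531, 69.18582153320312), array([ 0.5235537 , -0.27756915,  0.03      ]), np.float64(0.04002169655761081)) [ 0.52041505 -0.27433013  0.10888362]
```

View pics/r14.png

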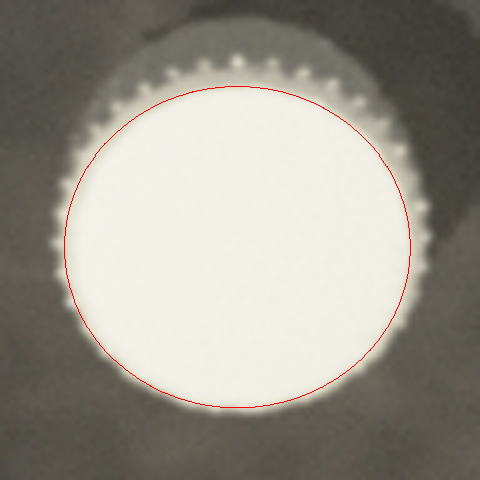

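Call:
{"api": "send_rows", "payload": {
  "deltas": [
    [0.8,0.26,-0.23,-2,0,0,0],
    [0.8,0,0,-4,0,0,0],
    [0.8,0,0,-4,0,0,0],
    [0.8,0,0,-1.7,0,0,0],
    [0.8,0,0,0,0,0,0],
    [0.4,0,0,0,0,0,0],
    [0.4,0,0,0,0,0,0],
    [0.4,0,0,0,0,0,0]
  ]
}}

```text
time: 27.15
eef_pos: [0.5242, -0.2773, -0.0066]
tool_rot: [[0.25, 0.968, 0.003], [0.968, -0.25, -0.001], [-0.001, 0.003, -1.0]]
contact_force: [0.8, 0.2, 7.4]
grip_width: 0.0441
```

Call:
{"api": "send_rows", "payload": {
  "deltas": [
    [0.4,0,0,0,0,0,0],
    [0.4,0,0,3,0,0,0],
    [0.4,0,0,5,0,0,0],
    [0.4,0,0,5,0,0,0],
    [0.4,0,0,0,0,0,0],
    [0.4,0,0,0,0,0,0],
    [0.4,0,0,0,0,0,0],
    [0.4,0,0,0,0,0,0]
  ]
}}

```text
time: 28.15
eef_pos: [0.5223, -0.2763, 0.1205]
tool_rot: [[0.25, 0.968, -0.002], [0.968, -0.25, 0.001], [0.0, -0.002, -1.0]]
contact_force: [-0.3, -0.4, 0.4]
grip_width: 0.0441
```

```bash
python3 ov.py b15.png .565 -.0956 .046
```

```text
28.15 [ 0.5223 -0.2763  0.1205] [-0.3 -0.4  0.4]
```

View pics/b15.png

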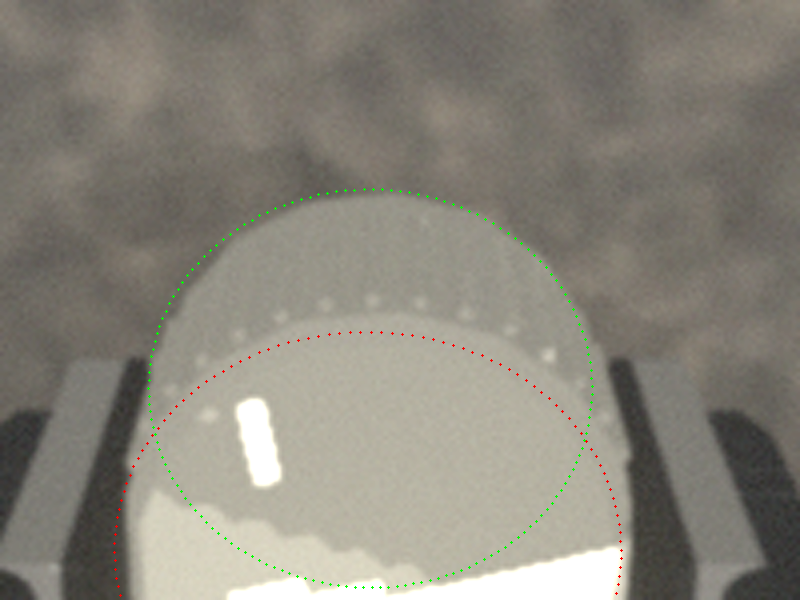

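Call:
{"api": "send_rows", "payload": {
  "deltas": [
    [0.4,0,0,-5,0,0,0],
    [0.4,0,0,-5,0,0,0],
    [0.4,0,0,-2.6,0,0,0],
    [0.4,0,0,0,0,0,0],
    [0.8,0,0,0,0,0,0],
    [0.8,0,0,0,0,0,0],
    [0.8,0,0,3,0,0,0],
    [0.8,0,0,3,0,0,0]
  ]
}}

```text
time: 29.2
eef_pos: [0.5231, -0.2767, 0.0572]
tool_rot: [[0.25, 0.968, 0.001], [0.968, -0.25, -0.0], [-0.0, 0.001, -1.0]]
contact_force: [1.0, -0.8, -0.2]
grip_width: 0.0686
```

Call:
{"api": "send_rows", "payload": {
  "deltas": [
    [0.8,0,0,2,0,0,0],
    [0.8,0,0,2,0,0,0],
    [0.8,0,0,0,0,0,0],
    [0.8,0,0,0,0,0,0],
    [0.8,0,0,0,0,0,0],
    [0.8,0,0,0,0,0,0],
    [0.8,0,0,0,0,0,0],
    [0.8,0,0,0,0,0,0]
  ]
}}

```text
time: 30.2
eef_pos: [0.5229, -0.2766, 0.0956]
tool_rot: [[0.25, 0.968, -0.0], [0.968, -0.25, 0.0], [0.0, -0.0, -1.0]]
contact_force: [0.0, 0.3, -0.6]
grip_width: 0.0686
```

Run:
```python
from h import *
e=arm.observe()["eef_pos"];w=grab("wrist")
u,v=proj(w,[.523,-.2776,.03]).astype(int)
print(u,v,rim(w,u,v,r=48,z=.03,thr=150),e)
b=cv2.resize(w["pixels"][v-50:v+50,u-60:u+60],None,fx=5,fy=5,interpolation=cv2.INTER_CUBIC);cv2.imwrite("pics/r16.png",b)
```

```text
313 261 ((313.389404296875, 257.33237075805664, 74.26860809326172, 78.16808319091797), array([ 0.52362452, -0.27534819,  0.03      ]), np.float64(0.04368515182334852)) [ 0.5229394  -0.2765944   0.09560324]
```

View pics/r16.png

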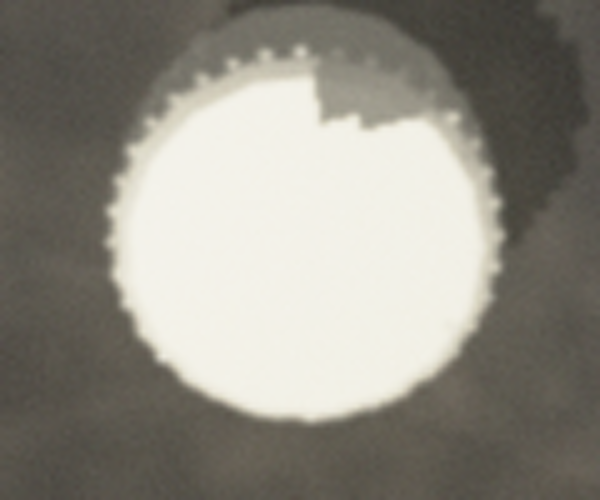

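Call:
{"api": "send_rows", "payload": {
  "deltas": [
    [0.8,0.03,0.14,-4,0,0,0],
    [0.8,0,0,-4,0,0,0],
    [0.8,0,0,-2,0,0,0],
    [0.8,0,0,0,0,0,0],
    [0.4,0,0,0,0,0,0],
    [0.4,0,0,0,0,0,0],
    [0.4,0,0,0,0,0,0],
    [0.4,0,0,0,0,0,0]
  ]
}}

```text
time: 31.25
eef_pos: [0.5245, -0.2759, -0.0024]
tool_rot: [[0.25, 0.968, 0.003], [0.968, -0.25, -0.001], [-0.001, 0.003, -1.0]]
contact_force: [-0.6, 0.8, 7.0]
grip_width: 0.0438
```

```bash
python3 ov.py b16.png .565 -.0956 .046
```

```text
31.25 [ 0.5245 -0.2759 -0.0024] [-0.6  0.8  7. ]
```

Call:
{"api": "send_rows", "payload": {
  "deltas": [
    [0.4,0,0,2,0,0,0],
    [0.4,0,0,4,0,0,0],
    [0.4,0,0,5,0,0,0],
    [0.4,0,0,4,0,0,0],
    [0.4,0,0,0,0,0,0],
    [0.4,0,0,0,0,0,0],
    [0.4,0,0,0,0,0,0],
    [0.4,0,0,0,0,0,0]
  ]
}}

```text
time: 32.3
eef_pos: [0.5227, -0.2749, 0.1447]
tool_rot: [[0.25, 0.968, -0.002], [0.968, -0.25, 0.001], [0.0, -0.002, -1.0]]
contact_force: [-0.5, -0.4, -0.1]
grip_width: 0.0435
```

```bash
python3 ov.py b17.png .565 -.0956 .046
python3 - <<'E'
import cv2,numpy as np
a=cv2.imread("pics/b16.png");b=cv2.imread("pics/b17.png")
cv2.imwrite("pics/b167.png",cv2.resize(np.vstack([a[150:520],b[150:520]]),None,fx=.8,fy=.8))
E
```

```text
32.3 [ 0.5227 -0.2749  0.1447] [-0.5 -0.4 -0.1]
```

View pics/b167.png

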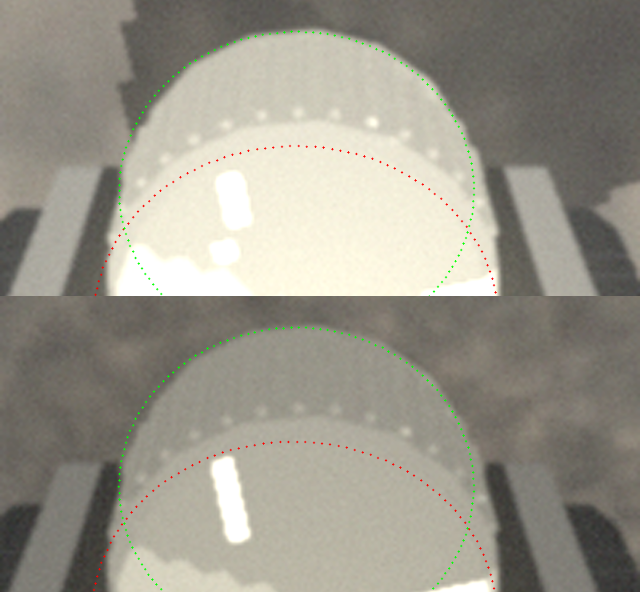

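Run:
```python
from h import *
s=arm.observe();e=s["eef_pos"];T=np.array(s["tool_rot"]);w=grab("wrist","w17.png")
k=5;ox,oy=235,260;b=cv2.resize(w["pixels"][oy:oy+120,ox:ox+160],None,fx=k,fy=k,interpolation=cv2.INTER_CUBIC)
b=np.clip(b.astype(float)*1.4,0,255).astype(np.uint8)
def circ(z,r,ox_,oy_,col):
    for t in np.linspace(0,2*np.pi,200):
        p=proj(w,e+T@np.array([ox_+r*np.cos(t),oy_+r*np.sin(t),-z])); cv2.circle(b,(int((p[0]-ox+.5)*k),int((p[1]-oy+.5)*k)),1,col,-1)
bx,by=-.0035,.0008
circ(.0024,.023,bx,by,(0,255,0));circ(.0324,.023,bx,by,(0,0,255))
circ(.0324,.0218,bx+.0015,by,(255,0,255))
cv2.imwrite("pics/b18.png",b)
```

```text
(no output)
```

View pics/b18.png

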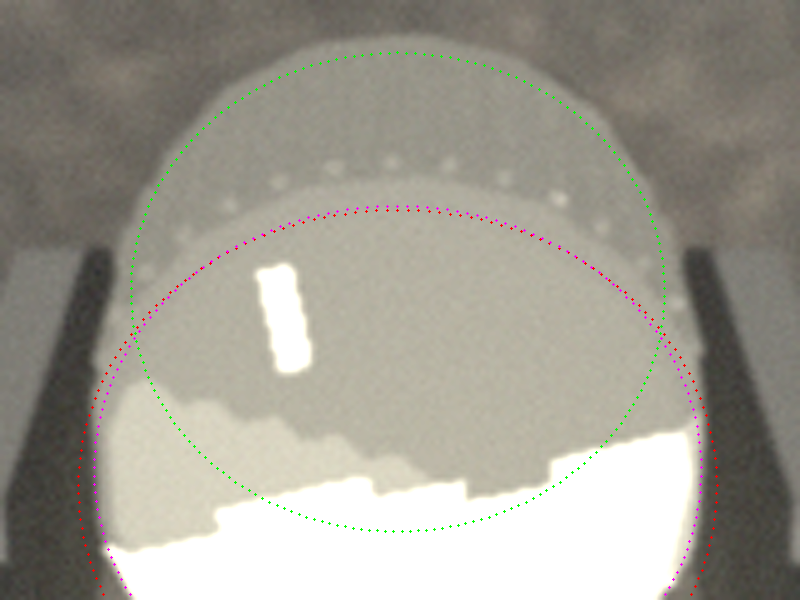

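Run:
```python
from h import *
w=grab("wrist");s=arm.observe()
T=np.eye(4);T[:3,:3]=[[.25,.968,0],[.968,-.25,0],[0,0,-1]];T[:3,3]=[.52294,-.27659,.0956]
w["c2w"]=T@np.array(w["mount"])
c=onz(w,314.2,259.4,.03);print(c,(T[:3,:3].T@(c-T[:3,3])))
f=onz(w,311,212,0.0);print("far edge rel centre in tool x:",(T[:3,:3].T@(f-c)))
for v in (65,80,420): # disc top/bottom edges
    p=onz(w,314,211+v/5,.03);print(v,T[:3,:3].T@(p-c))
```

```text
[ 0.52378135 -0.27672051  0.03      ] [8.40051850e-05 8.47055492e-04 6.56000000e-02]
far edge rel centre in tool x: [ 0.02169872 -0.00205764  0.03      ]
65 [ 0.02149088 -0.00011302  0.        ]
80 [ 0.01971632 -0.00011341  0.        ]
420 [-0.02290053 -0.00012286  0.        ]
```

Call:
{"api": "send_rows", "payload": {
  "deltas": [
    [0.4,1,3,0,0,0,0],
    [0.4,1,5,0,0,0,0],
    [0.4,1,6,0,0,0,0],
    [0.4,1,6,0,0,0,0],
    [0.4,0.2,6,0,0,0,0],
    [0.4,0,0,-1.5,0,0,0],
    [0.4,0,0,-1.5,0,0,0],
    [0.4,0,0,0,0,0,0]
  ]
}}

```text
time: 33.45
eef_pos: [0.5639, -0.0164, 0.114]
tool_rot: [[0.252, 0.968, -0.003], [0.968, -0.252, -0.0], [-0.001, -0.003, -1.0]]
contact_force: [0.0, 0.1, 0.1]
grip_width: 0.0439
```

Call:
{"api": "send_rows", "payload": {
  "deltas": [
    [0.4,0,0,0,0,0,0],
    [0.4,0,0,0,0,0,0],
    [0.4,0,0,0,0,0,0],
    [0.4,0,0,0,0,0,0],
    [0.4,0,0,0,0,0,0],
    [0.4,0,0,0,0,0,0],
    [0.4,0,0,0,0,0,0],
    [0.4,0,0,0,0,0,0]
  ]
}}

```text
time: 34.45
eef_pos: [0.5653, -0.0152, 0.1158]
tool_rot: [[0.25, 0.968, -0.0], [0.968, -0.25, 0.0], [0.0, -0.0, -1.0]]
contact_force: [-0.3, -0.1, -0.4]
grip_width: 0.0435
```

```bash
python3 ov.py b19.png .565 -.0156 .034;  python3 look.py c19.png
```

```text
34.45 [ 0.5653 -0.0152  0.1158] [-0.3 -0.1 -0.4]
34.5 0.0442 [ 0.5652 -0.0152  0.1158] [ 0.49  0.33 -0.02] [-0.03  0.38  1.85 -0.    0.91  0.22]
```

View pics/b19.png

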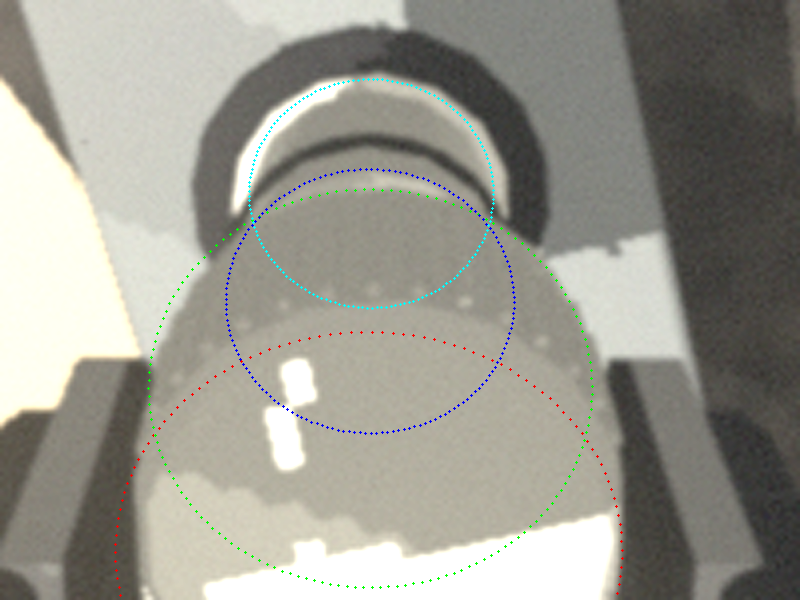

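View pics/c19.png

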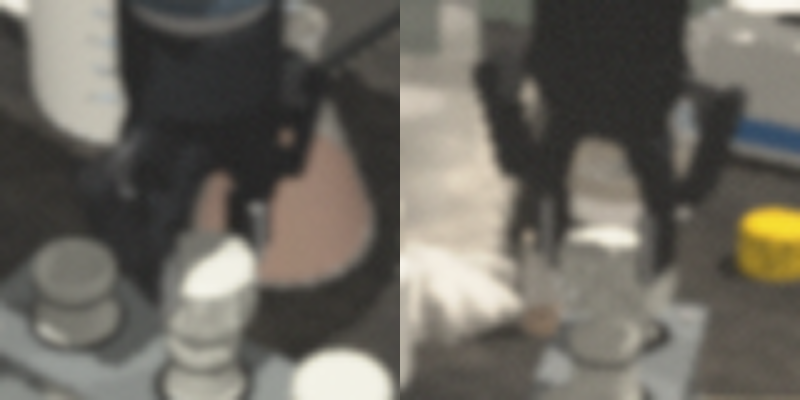

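Call:
{"api": "send_rows", "payload": {
  "deltas": [
    [0.4,0,0.12,-0.6,0,0,0],
    [0.4,0,0,-0.6,0,0,0],
    [0.4,0,0,-0.4,0,0,0],
    [0.4,0,0,-0.3,0,0,0],
    [0.4,0,0,-0.2,0,0,0],
    [0.4,0,0,0,0,0,0],
    [0.4,0,0,0,0,0,0],
    [0.4,0,0,0,0,0,0]
  ]
}}

```text
time: 35.6
eef_pos: [0.5654, -0.014, 0.095]
tool_rot: [[0.25, 0.968, 0.0], [0.968, -0.25, 0.0], [0.0, 0.0, -1.0]]
contact_force: [0.0, 0.6, -0.6]
grip_width: 0.0436
```

Call:
{"api": "send_rows", "payload": {
  "deltas": [
    [0.4,0,0,-0.2,0,0,0],
    [0.4,0,0,-0.2,0,0,0],
    [0.4,0,0,-0.1,0,0,0],
    [0.4,0,0,-0.1,0,0,0],
    [0.4,0,0,0,0,0,0],
    [0.4,0,0,0,0,0,0],
    [0.4,0,0,0,0,0,0],
    [0.4,0,0,0,0,0,0]
  ]
}}

```text
time: 36.6
eef_pos: [0.5652, -0.014, 0.0889]
tool_rot: [[0.25, 0.968, -0.0], [0.968, -0.25, 0.0], [0.0, -0.0, -1.0]]
contact_force: [-1.2, 0.1, 4.5]
grip_width: 0.0436
```

Call:
{"api": "send_rows", "payload": {
  "deltas": [
    [0.4,0,0,-0.3,0,0,0],
    [0.4,0,0,-0.3,0,0,0],
    [0.4,0,0,-0.3,0,0,0],
    [0.4,0,0,-0.2,0,0,0],
    [0.4,0,0,-0.1,0,0,0],
    [0.4,0,0,-0.1,0,0,0],
    [0.4,0,0,0,0,0,0],
    [0.4,0,0,0,0,0,0]
  ]
}}

```text
time: 37.6
eef_pos: [0.5656, -0.0141, 0.0793]
tool_rot: [[0.25, 0.968, 0.001], [0.968, -0.25, -0.0], [0.0, 0.001, -1.0]]
contact_force: [-15.2, 1.5, 42.5]
grip_width: 0.0438
```

Call:
{"api": "send_rows", "payload": {
  "deltas": [
    [0.4,0,0,0.35,0,0,0],
    [0.8,0,0,0,0,0,0],
    [0.8,0,0,0,0,0,0],
    [0.8,0,0,0,0,0,0],
    [0.8,0,0,3,0,0,0],
    [0.8,0,0,5,0,0,0],
    [0.8,-1,-3,5,0,0,0],
    [0.8,-2,-5,2,0,0,0]
  ]
}}

```text
time: 38.6
eef_pos: [0.5371, -0.0943, 0.2323]
tool_rot: [[0.248, 0.969, 0.005], [0.969, -0.248, -0.001], [0.001, 0.005, -1.0]]
contact_force: [1.3, -0.8, 0.2]
grip_width: 0.0681
```

Call:
{"api": "send_rows", "payload": {
  "deltas": [
    [0.8,-2,-5,0,0,0,0],
    [0.8,-1,-2,0,0,0,0],
    [0.8,0,0,0,0,0,0],
    [0.8,0,0,0,0,0,0],
    [0.8,0,0,0,0,0,0],
    [0.8,0,0,0,0,0,0],
    [0.8,0,0,0,0,0,0],
    [0.8,0,0,0,0,0,0]
  ]
}}

```text
time: 39.6
eef_pos: [0.5054, -0.1638, 0.2293]
tool_rot: [[0.25, 0.968, -0.0], [0.968, -0.25, 0.0], [0.0, -0.0, -1.0]]
contact_force: [0.7, 0.6, -0.0]
grip_width: 0.0684
```

Run:
```python
from h import *
s=arm.observe();print(s["time"],s["eef_pos"].round(4),s["contact_force"].round(1))
w=grab("wrist","w20.png");a=grab("scene","s20.png");b=grab("side","d20.png")
cv2.imwrite("pics/c20.png",np.hstack([cv2.resize(a["pixels"][210:310,270:390],(400,333),interpolation=cv2.INTER_CUBIC),cv2.resize(b["pixels"][190:290,270:390],(400,333),interpolation=cv2.INTER_CUBIC)]))
```

```text
39.6 [ 0.5054 -0.1638  0.2293] [ 0.7  0.6 -0. ]
```

View pics/w20.png

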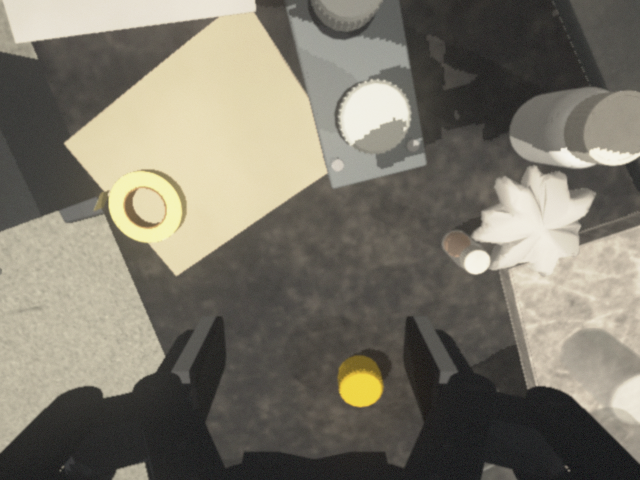

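View pics/c20.png

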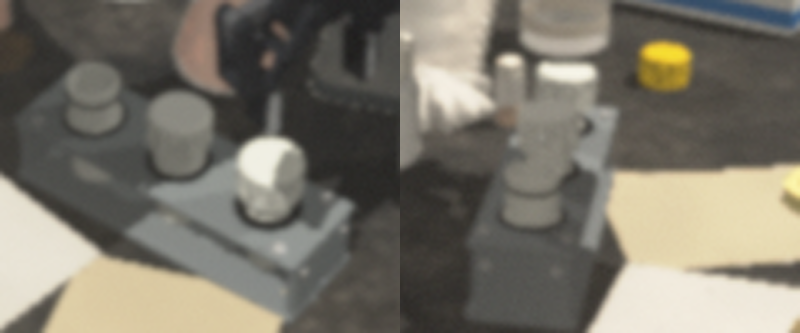

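View pics/s20.png

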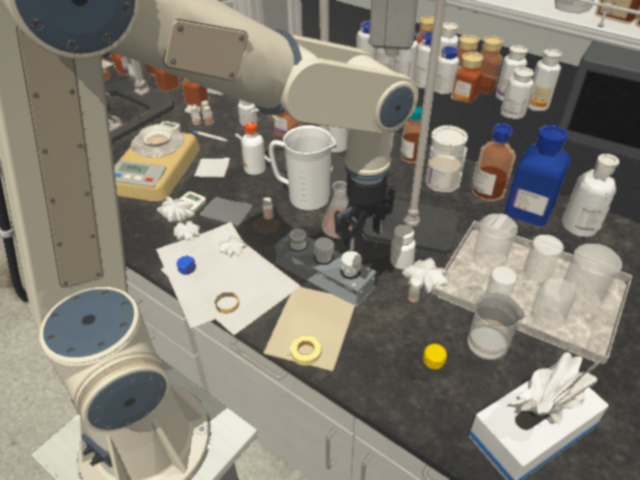

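Run:
```python
from h import *
w=grab("wrist");a=grab("scene");b=grab("side")
print("C cap expected scene/side/wrist px", [proj(c,[.565,-.0955,.112]).round(1) for c in(a,b,w)])
print("B cap", [proj(c,[.565,-.0157,.112]).round(1) for c in(a,b,w)])
print(rim(w,374,116,r=45,thr=90,z=.112,name="r20.png"))
print("wrist onz .112 C",onz(w,374,117,.112)," tri w+scene",twov(w,(374,117),a,(351,256.5)))
```

```text
C cap expected scene/side/wrist px [array([350.7, 257.2]), array([318.7, 210.9]), array([375.5, 114.9])]
B cap [array([323.4, 243.3]), array([314.2, 222.8]), array([347.7, -22.4])]
((371.89404296875, 128.07061767578125, 92.76447296142578, 224.3621368408203), array([ 0.5610533, -0.1029434,  0.112    ]), np.float64(0.06084690514285947))
wrist onz .112 C [ 0.56381773 -0.09652145  0.112     ]  tri w+scene (array([ 0.56353493, -0.09672773,  0.11622691]), np.float64(0.000907697215454594))
```

View pics/r20.png

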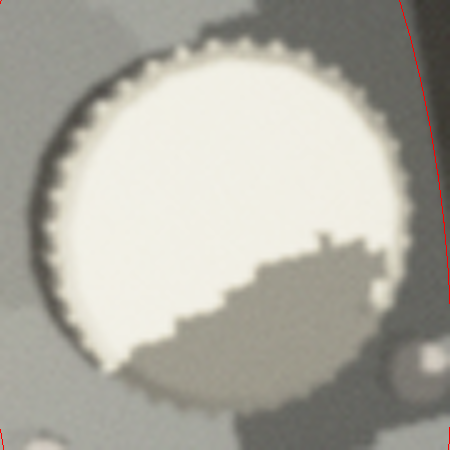

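Call:
{"api": "send_rows", "payload": {
  "deltas": [
    [0,2,2,0,0,0,0],
    [0,2,2.5,0,0,0,0],
    [0,2,2.4,0,0,0,0],
    [0,0,0,-3,0,0,0],
    [0,0,0,-3,0,0,0],
    [0,0,0,-2,0,0,0],
    [0,0,0,-2,0,0,0],
    [0,0,0,0,0,0,0]
  ]
}}

```text
time: 40.9
eef_pos: [0.5642, -0.0949, 0.128]
tool_rot: [[0.25, 0.968, -0.003], [0.968, -0.25, 0.001], [-0.0, -0.003, -1.0]]
contact_force: [-0.1, 0.5, 0.6]
grip_width: 0.0001
```

Call:
{"api": "send_rows", "payload": {
  "deltas": [
    [0,0,0,-0.4,0,0,0],
    [0,0,0,-0.4,0,0,0],
    [0,0,0,-0.4,0,0,0],
    [0,0,0,-0.4,0,0,0],
    [0,0,0,-0.2,0,0,0],
    [0,0,0,-0.2,0,0,0],
    [0,0,0,0,0,0,0],
    [0,0,0,0,0,0,0]
  ]
}}

```text
time: 41.9
eef_pos: [0.5654, -0.0951, 0.1094]
tool_rot: [[0.25, 0.968, 0.0], [0.968, -0.25, -0.0], [0.0, 0.0, -1.0]]
contact_force: [0.8, 0.0, -0.3]
grip_width: -0.0002
```

Call:
{"api": "send_rows", "payload": {
  "deltas": [
    [0,0,0,-0.2,0,0,0],
    [0,0,0,-0.2,0,0,0],
    [0,0,0,-0.2,0,0,0],
    [0,0,0,-0.1,0,0,0],
    [0,0,0,-0.1,0,0,0],
    [0,0,0,0,0,0,0],
    [0,0,0,0,0,0,0],
    [0,0,0,0,0,0,0]
  ]
}}

```text
time: 42.9
eef_pos: [0.5653, -0.0951, 0.1014]
tool_rot: [[0.25, 0.968, 0.0], [0.968, -0.25, -0.0], [-0.0, 0.0, -1.0]]
contact_force: [0.1, -0.3, 0.4]
grip_width: 0.0005
```

Call:
{"api": "send_rows", "payload": {
  "deltas": [
    [0,0,0,-0.1,0,0,0],
    [0,0,0,-0.1,0,0,0],
    [0,0,0,-0.1,0,0,0],
    [0,0,0,0,0,0,0],
    [0,0,0,0,0,0,0],
    [0,0,0,0,0,0,0],
    [0,0,0,0,0,0,0],
    [0,0,0,0,0,0,0]
  ]
}}

```text
time: 43.9
eef_pos: [0.5654, -0.095, 0.0984]
tool_rot: [[0.25, 0.968, 0.0], [0.968, -0.25, 0.0], [0.0, 0.0, -1.0]]
contact_force: [1.4, 0.3, 2.0]
grip_width: 0.0004
```

Call:
{"api": "send_rows", "payload": {
  "deltas": [
    [0,0,0,-0.1,0,0,0],
    [0,0,0,-0.1,0,0,0],
    [0,0,0,0,0,0,0],
    [0,0,0,0,0,0,0],
    [0,0,0,0,0,0,0],
    [0,0,0,0,0,0,0],
    [0,0,0,0,0,0,0],
    [0,0,0,0,0,0,0]
  ]
}}

```text
time: 44.9
eef_pos: [0.5661, -0.0949, 0.097]
tool_rot: [[0.25, 0.968, 0.002], [0.968, -0.25, 0.0], [0.0, 0.002, -1.0]]
contact_force: [0.7, 2.3, 6.8]
grip_width: 0.0002
```

Call:
{"api": "send_rows", "payload": {
  "deltas": [
    [0,0,0,-0.1,0,0,0],
    [0,0,0,-0.1,0,0,0],
    [0,0,0,0,0,0,0],
    [0,0,0,0,0,0,0],
    [0,0,0,0,0,0,0],
    [0,0,0,0,0,0,0],
    [0,0,0,0,0,0,0],
    [0,0,0,0,0,0,0]
  ]
}}

```text
time: 45.9
eef_pos: [0.5661, -0.0947, 0.0964]
tool_rot: [[0.25, 0.968, 0.002], [0.968, -0.25, 0.0], [0.001, 0.002, -1.0]]
contact_force: [-5.5, 3.2, 22.4]
grip_width: -0.0
```

Call:
{"api": "send_rows", "payload": {
  "deltas": [
    [0,0,0,1,0,0,0],
    [0,0,0,2,0,0,0],
    [0,0,4,0,0,0,0],
    [0,0,4,0,0,0,0],
    [0,0,0,-1,0,0,0],
    [0,0,0,-1,0,0,0],
    [0,0,0,-0.5,0,0,0],
    [0,0,0,0,0,0,0]
  ]
}}

```text
time: 46.9
eef_pos: [0.5649, -0.0158, 0.0986]
tool_rot: [[0.251, 0.968, -0.001], [0.968, -0.251, -0.0], [-0.0, -0.001, -1.0]]
contact_force: [0.3, 0.3, -0.6]
grip_width: 0.0003
```

Call:
{"api": "send_rows", "payload": {
  "deltas": [
    [0,0,0,-0.1,0,0,0],
    [0,0,0,-0.1,0,0,0],
    [0,0,0,-0.1,0,0,0],
    [0,0,0,-0.1,0,0,0],
    [0,0,0,0,0,0,0],
    [0,0,0,0,0,0,0],
    [0,0,0,0,0,0,0],
    [0,0,0,0,0,0,0]
  ]
}}

```text
time: 47.9
eef_pos: [0.5659, -0.0152, 0.0966]
tool_rot: [[0.25, 0.968, 0.001], [0.968, -0.25, -0.0], [0.0, 0.001, -1.0]]
contact_force: [-2.3, -0.9, 10.7]
grip_width: 0.0001
```

Call:
{"api": "send_rows", "payload": {
  "deltas": [
    [0,0,0,-0.1,0,0,0],
    [0,0,0,-0.05,0,0,0],
    [0,0,0,0,0,0,0],
    [0,0,0,0,0,0,0],
    [0,0,0,0,0,0,0],
    [0,0,0,0,0,0,0],
    [0,0,0,0,0,0,0],
    [0,0,0,0,0,0,0]
  ]
}}

```text
time: 48.9
eef_pos: [0.5659, -0.0153, 0.0964]
tool_rot: [[0.25, 0.968, 0.002], [0.968, -0.25, -0.0], [0.0, 0.002, -1.0]]
contact_force: [-8.3, -0.3, 25.2]
grip_width: 0.0002
```

Call:
{"api": "send_rows", "payload": {
  "deltas": [
    [0,0,0,1,0,0,0],
    [0,0,0,3,0,0,0],
    [0,0,0,5,0,0,0],
    [0,0,0,5,0,0,0],
    [0,-2,-4,0,0,0,0],
    [0,-2,-4,0,0,0,0],
    [0,0,0,0,0,0,0],
    [0,0,0,0,0,0,0]
  ]
}}

```text
time: 49.9
eef_pos: [0.5255, -0.0949, 0.234]
tool_rot: [[0.251, 0.968, 0.001], [0.968, -0.251, 0.0], [0.0, 0.001, -1.0]]
contact_force: [0.5, 0.1, 0.6]
grip_width: 0.0002
```

Run:
```python
from h import *
s=arm.observe();print(s["time"],s["eef_pos"].round(4),s["contact_force"].round(1))
w=grab("wrist","w22.png");a=grab("scene","s22.png");b=grab("side","d22.png")
cv2.imwrite("pics/c22.png",np.hstack([cv2.resize(a["pixels"][210:310,270:390],(400,333),interpolation=cv2.INTER_CUBIC),cv2.resize(b["pixels"][190:290,270:390],(400,333),interpolation=cv2.INTER_CUBIC)]))
```

```text
49.9 [ 0.5255 -0.0949  0.234 ] [0.5 0.1 0.6]
```

View pics/c22.png

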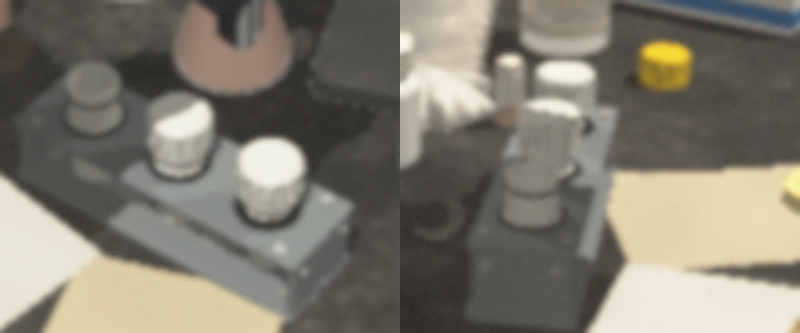

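View pics/w22.png

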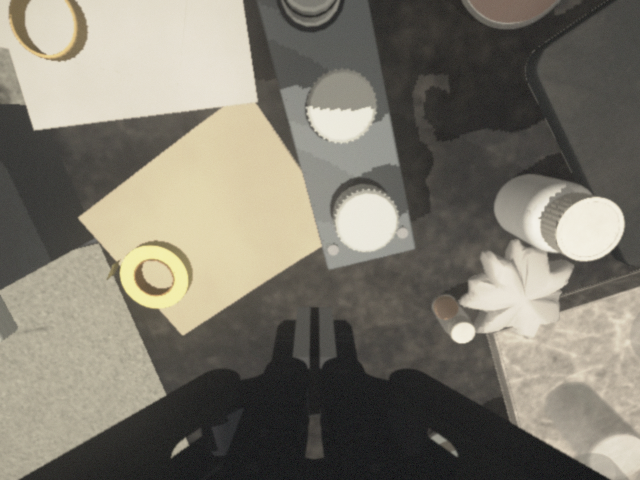

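Both caps sit level on the middle and near-side tubes: wrist image (341,106) and (366,219). The tube at (310,5) is open, and the other things stand where they were. The arm is clear, so I am handing in.

```bash
python3 -c "
from rig import arm
print(arm.observe()['time'],arm.job_done())"
```

```text
the job is handed in; nothing more can be done
50.05 None
```

Both white caps are pushed home on their own tubes, the 39 mm tube is still open, and I handed the job in at 50.05 s of the 72 s allowed.

- **First cap** (on the paper): it stopped on the rim of all three tubes at first. The stop on the 29 mm tube was a misalignment of about 2 mm. Once re-aligned, it went down on that tube (y ≈ -0.096).
- **Second cap** (next to the yellow look-alike): I gripped it twice because it looked tilted after the first grip. It then fitted the 34 mm middle tube (y ≈ -0.016) on the first try.

**Last checks:**
- **Height:** I pressed each cap from above with shut fingers. Both stopped rigidly at the same tool height (0.0964 m) under 22 and 25 N. The first cap moved down about 1 to 2 mm under that press, so it may have lifted when I let go of it.
- **Position:** the final pictures show both caps upright and centred by eye, the arm clear, and the other things apparently where they were. I did not measure the bystanders again.

**What disagreed:**
- **Fingertips:** at the grasp openings they stood about 14 to 22 mm behind the TCP, not 11 mm ahead as stated. My first grasp closed above the cap because of this.
- **Camera height:** before the final press, a two-view estimate put the first cap's top at 0.116 m against the expected 0.112 m. That is a rough measurement, and I did not repeat it afterwards.

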